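# Load the specimen changer, focus by clicks and start the scan

## Robot

A 6-joint arm with a two-finger parallel gripper is mounted at the origin on the work surface. World frame = base frame: x ahead of the robot, y to its left, z up, the work surface at z = 0. Lengths are in mm, angles in degrees, forces in N, time in s.
With the tool pointing down it reaches from about 350 to 850 mm from the base axis. Payload 8.1 kg.
Tool frame: the origin (TCP) lies midway between the tips of the shut fingers; the grasp point (between the pads) lies 19 mm behind it; z points along the fingers, y is the line along which they close (so a half turn about z gives the same grasp; the last joint's range is limited). The gripper opens to 85 mm and grips with 20 to 120 N. Pads are 22 mm wide; open, the fingers measure 114 mm over their backs; the gripper's body (76 mm by 85 mm) begins 54 mm behind the grasp point. The pads swing forward as they close: fully open they stand 13 mm farther back than shut.
Start: joints at [-74.45, 7.471, 85.268, -0, 87.261, -4.893], TCP at [209.587, -562.209, 231.292] pointing down, gripper open.
Joint ranges: [-169.43, 169.43], [-51.17, 129.36], [1.28, 143.12], [-76.62, 256.62], [0, 156.53], [-152.29, 152.29]. Speed limits (degrees/s): [136.94, 136.94, 159.86, 180, 180, 180].

## Interface

Orientations are given as [roll, pitch, yaw] about the fixed x, y, z axes, in that order (R = Rz(yaw) Ry(pitch) Rx(roll)).
In Python, from bench import sense, snapshot, order, finder gives the robot as it stands.
- The arm moves only by the tool send_rows, never from a script. Its argument "steps" is a list of rows, each a list of 2 entries, a list of its own where there are three numbers: the shift along the world's x, y, z in units of 30 mm (1.0 is 30 mm), then the turn, a rotation vector about the world's x, y, z in rad. In form: [[[dx, dy, dz], [wx, wy, wz]], ...]. A call has 1 to 10 rows; each row is the pose to reach, as a shift and turn from the pose commanded when the call began; what a row does not reach only later rows make up. A row lasts 1/8 s, in which the tool goes at most 62.5 mm and 10.7 degrees, less where a joint would pass 70% of its speed; a pose out of reach is approached as far as the arm can. A call with a gripper value outside its range is refused whole. "fingers" is the closure, from 0 (fully open) to 1 (shut), set as the call begins (left out, the last holds). The fingers move at their own pace and stop on an object; "squeeze" is the grip in N (left out, the last holds). Time passes only in rows, so rows that repeat a pose let the fingers close. It gives the time, the measured TCP pose, the force, the opening and the grip force at its end, in the units of the state.
- sense(): the state, without advancing time (a new reading comes with each control period).
- snapshot(name): name is "side" or "top"; returns a dict with "img" (420x560x3 uint8, red, green, blue), "K" (3x3 intrinsics, pixels), "pose" (4x4, takes a point from camera to world coordinates). Camera axes: x right, y up, looking along -z (the intrinsics and any distortion apply to the point x, -y, -z); pixel columns grow to the right and rows downward; lengths in mm; the calibration is good to about 2 mm. A picture is of the moment at which its call begins. There is no depth.
- order.hand_in(): hands the job in; it is judged then, once.
Trained networks look in the newest picture that a camera, given by its name, has taken for a name from the list of things; names that differ only in an ending like _2 or _b are one class to them, and where a whole thing is asked for, a point or a joint stands for the part that bears it (a point fixed in the world has none). Each returns a list of dicts, best first, with "confidence" (0 to 1); they miss things now and then, are a little off and sometimes report something else, mostly with a low value. They report only what shows in the picture. A call takes as long as a camera call. They do not tell look-alikes from the thing itself.
- finder.find_in(label, camera): "box" ([left, top, width, height] as shares, 0 to 1, of the picture: columns of its width, rows of its height, round what is visible of it).
- finder.trace(label, camera): "mask" (420x560 bool, what is visible of it) and "box" ([left, top, width, height] as shares, 0 to 1, of the picture: columns of its width, rows of its height, round what is visible of it).
- finder.pinpoint(label, camera): "at" ([column, row] as shares, 0 to 1, of the picture: columns of its width, rows of its height: a listed point, or the origin of a listed thing).
The state is a dict: "time": time; "joint_pos": joint angles; "qd": joint speeds; "joint_efforts": joint torques, N m; "tool_pos": TCP position; "tcp_rot": TCP orientation; "ft_force": force on the tool from outside, world axes, zero at the start; "wrist_torque": the same for the moment, N m; "finger_gap": finger opening in mm; "grip_force": force on a finger pad.
Only numpy, scipy, OpenCV 4.12 (cv2) and the standard library are available. Lean on these libraries where they do the work, as an engineer would, in place of code of your own. Each camera call takes 0.05 s, during which the arm holds its last target. There are 200 camera calls.

## Task

Load every waiting specimen into the specimen changer: turn the carousel by its hub knob so that a free nest of the right shape stands at the loading opening, and stand the specimen upright in it (round holders in round nests, bar holders in bar nests). Then turn the carousel so that the reference block stands under the camera, and set the focus dial to its eighth click, counted clockwise from the anticlockwise end stop. When all that is ready press the start button and let it come up again; leave the other things on the table where they are.

Things in the scene. Friction and masses are not known exactly. Their poses are not given: they have to be found in the camera images.
- changer: Specimen changer: base plate 370 x 370 x 30 mm, fixed; origin under its centre, on the hub axis, z up. On it a carousel disc (radius 165 mm) with five nests 112 mm from the axis, 72 degrees apart, under a clear guard with clear walls (top plate 118 to 124 mm above the table). A loading opening 170 mm wide runs from the front (-x) to 22 mm behind the axis. Camera at the rear left, to 255 mm high.
- carousel (a joint): Angle of the carousel (rad), counterclockwise from above positive, no end stops. Click stops at multiples of 72 degrees (1.257 rad), where one nest stands exactly at the loading point; at 0 it is the reference nest. It falls into the nearest stop from anywhere between; turning it over a stop takes about 0.3 N m.
- hub_grip (a point): Middle of the black round hub knob that turns the carousel: on its axis, 172 mm above the table. Knob 48 mm across (up to 51 over its flutes), from 150 to 190 mm above the table, on a 22 mm shaft.
- load_point (a point): Loading point, at the height of the disc's top (40 mm above the table), where the centre of a nest stands when it can be loaded through the opening; 112 mm from the hub axis towards the changer's -x side. Its axes are the changer's. The guard keeps the other nests from being loaded.
- lens_point (a point): The point straight under the camera lens, at the height of the disc's top, 112 mm from the hub axis at the rear left: a nest gets from the loading point to here when the carousel turns two stops (144 degrees) clockwise.
- nest_ref (a point): Centre of the reference nest, which holds the fixed reference block (50 x 50 x 53 mm, white ruled target on top): on the disc's top, z up, x pointing radially away from the hub; turns with the carousel.
- nest_round1 (a point): Centre of a round nest, the next one counterclockwise (seen from above) after the reference: four dowels 8 mm thick and 12 mm high, which leave a 62 mm circle for a 56 mm holder; flat floor at this height: on the disc's top, z up, x pointing radially away from the hub; turns with the carousel.
- nest_bar1 (a point): Centre of a bar nest, the next one counterclockwise after nest_round1: two rails and two end stops, 12 mm high, which leave 86 mm along the radius (x of this point) by 46 mm across; flat floor at this height: on the disc's top, z up, x pointing radially away from the hub; turns with the carousel.
- nest_round2 (a point): Centre of the other round nest, like nest_round1, the next one counterclockwise after nest_bar1.
- nest_bar2 (a point): Centre of the other bar nest, like nest_bar1, the next one counterclockwise after nest_round2 (and so the next one clockwise from the reference).
- dial (a joint): Turn of the focus dial on the console (rad), clockwise from above positive. 0 is the anticlockwise end stop; click stops every 24 degrees (0.4189 rad), ten clicks to the other end stop at 4.189; it starts on one of the first four. Each click takes about 0.12 N m to turn over, then falls into the next stop. The camera rises 1.5 mm a click.
- dial_grip (a point): Middle of the focus dial: on its upright axis, 71 mm above the table. Knurled aluminium dial 48 mm across (up to 50 over the knurls), from 52 to 86 mm above the table, with a black pointer line on top that points to the white mark on the console at 0.
- start (a joint): Travel of the start button (m): 0 up, 0.006 fully down at 5 N; sprung, it comes back by itself. It counts as pressed beyond 0.004.
- start_top (a point): Middle of the top of the black start button (30 mm across, steel collar) on the console, 105 mm from the dial; 72 mm above the table when up.
- round_a: Round specimen holder: upright aluminium cylinder 56 mm across, 60 mm high, black resin face on top; about 0.26 kg; origin at the centre of its underside. Stands on the table on the right; may be absent.
- round_b: Another round specimen holder, the same as round_a. May be absent.
- bar_a: Bar specimen holder: upright aluminium block 80 mm long (its x), 40 mm wide (its y), 50 mm high, with a dark strip clamped along its middle; about 0.3 kg; origin at the centre of its underside. May be absent.
- bar_b: Another bar specimen holder, the same as bar_a. May be absent.
- wash_bottle: Bystander: white plastic bottle 60 mm across, 150 mm high, standing to the right of the console; origin under its centre.
- screwdriver: Bystander: screwdriver 170 mm long, lying in front of the specimens.
- tape_roll: Bystander: roll of paper tape 84 mm across, 24 mm high, lying in front of the specimens on the right.
- caliper: Bystander: caliper 150 mm long, up to 14 mm high, lying in front of the changer on the right.
- wrench: Bystander: wrench 150 mm long, lying in front of the changer on the left.
- steel_cup: Bystander: steel cup 68 mm across, 85 mm high, standing beyond the console.
There are look-alikes about, which are no part of the job. Leave any purple look-alike of the bar_a alone.

How it is judged (in metres and radians):
On the way, in this order (a step that is already met when the one before it is completed fails the run):
1. every specimen stands in a nest of its shape, the reference block is under the camera and the focus dial is on its eighth click (((horizontal distance between round_a and nest_round1 below 0.007 m and z of round_a in the frame of nest_round1 below 0.005 m) or (horizontal distance between round_a and nest_round2 below 0.007 m and z of round_a in the frame of nest_round2 below 0.005 m)) and angle between each of round_a, round_b, bar_a, bar_b's own z axis and vertical below 0.08 rad and linear speed of each of round_a, round_b, bar_a, bar_b below 0.03 m/s and ((horizontal distance between round_b and nest_round1 below 0.007 m and z of round_b in the frame of nest_round1 below 0.005 m) or (horizontal distance between round_b and nest_round2 below 0.007 m and z of round_b in the frame of nest_round2 below 0.005 m)) and ((horizontal distance between bar_a and nest_bar1 below 0.007 m and z of bar_a in the frame of nest_bar1 below 0.005 m) or (horizontal distance between bar_a and nest_bar2 below 0.007 m and z of bar_a in the frame of nest_bar2 below 0.005 m)) and ((horizontal distance between bar_b and nest_bar1 below 0.007 m and z of bar_b in the frame of nest_bar1 below 0.005 m) or (horizontal distance between bar_b and nest_bar2 below 0.007 m and z of bar_b in the frame of nest_bar2 below 0.005 m)) and horizontal distance between nest_ref and lens_point below 0.008 m and value of joint dial between 3.2254 and 3.4767 rad), for 0.3 s.
2. with all that ready, the start button is pressed down (all of step 1 and value of joint start above 0.004 m), for 0.05 s.
At the end, for the whole second after the job is handed in: Every specimen stands still and upright (0.08 rad) in a nest of its shape (within 7 mm, underside within 5 mm of its floor); the reference nest is within 8 mm of the lens point, the carousel still; the dial is within 0.3 click of the eighth; the start button was pressed and is up (all of step 1 and value of joint start below 0.002 m and velocity of joint carousel between -0.05 and 0.05 rad/s); the robot touches nothing.
It fails at once if a bystander (bottle, screwdriver, tape roll, caliper, wrench or cup) is pushed more than 40 mm away (distance of any of wash_bottle, screwdriver, tape_roll, caliper, wrench, steel_cup from where it was at the start of the episode above 0.04 m).
Of round_a, round_b, bar_a, bar_b only 3 to 4 are there at a start; the rules pass over those that are not, and their reading is None.
At some moment in a run one of round_a, round_b, bar_a, bar_b may be knocked a few centimetres aside while the robot is not near it.
It also fails if it takes over 210 s, if anything falls off the work surface, if the arm or the gripper's body presses on something with over 40 N, if the wrist force passes 120 N, or if a joint passes its speed limit or range.

## Working session

There is one attempt and no reset: what is moved stays moved. The work goes in short steps, Python scripts to look and compute and a tool call to move; the robot and the scene stay as the last step left them, time stands still between calls to the robot, and variables do not carry over. Pictures are saved under pics/ and viewed, at most 14 in all, crops included, and the job is handed in when it is done.

Besides the shell and the picture viewer there is one more tool, called after "Emit:" as name(argument=value, ...), one argument or row to a line, values as JSON. send_rows: Moves the arm, as the interface text tells. Its arguments: {"type":"object","properties":{"steps":{"type":"array"},"fingers":{"type":"number"},"squeeze":{"type":"number"}},"required":["steps"]}

```bash
mkdir -p pics; ls; cat > h.py <<'E'
import numpy as np, cv2
from bench import sense, snapshot, order, finder
def ray(s,px):
    K=s["K"];P=s["pose"]
    d=np.linalg.inv(K)@np.array([px[0],px[1],1.0]); d=np.array([d[0],-d[1],-d[2]])
    return P[:3,3],P[:3,:3]@d
def onz(s,px,z):
    o,d=ray(s,px); return o+d*(z-o[2])/d[2]
def proj(s,p):
    P=s["pose"]; c=P[:3,:3].T@(np.array(p,float)-P[:3,3]); q=s["K"]@np.array([c[0],-c[1],-c[2]]); return q[:2]/q[2]
def save(s,n,crop=None,f=1):
    i=cv2.cvtColor(s["img"],cv2.COLOR_RGB2BGR)
    if crop: i=i[crop[1]:crop[3],crop[0]:crop[2]]
    cv2.imwrite("pics/"+n,cv2.resize(i,None,fx=f,fy=f,interpolation=cv2.INTER_CUBIC))
def pin(label,cam):
    return [(np.array(r["at"])*[560,420],round(r["confidence"],2)) for r in finder.pinpoint(label,cam)]
E
python3 - <<'E'
from h import *
print({k:np.round(v,2) for k,v in sense().items()})
for c in("top","side"):
    s=snapshot(c); save(s,c+"0.png"); print(c,s["K"].round(1).tolist(),s["pose"].round(3).tolist(),[k for k in s])
    for l,z in [("hub_grip",172),("load_point",40),("lens_point",40),("nest_ref",40),("nest_round1",40),("nest_bar1",40),("dial_grip",71),("start_top",72),("round_a",0),("bar_a",0),("changer",0)]:
        print(l,[(a.round(1).tolist(),q,onz(s,a,z).round(0)[:2].tolist()) for a,q in pin(l,c)[:5]])
E
```

```text
pics
{'time': np.float64(0.0), 'joint_pos': array([-74.45,   7.51,  85.33,   0.  ,  87.26,  -4.89]), 'qd': array([ 0.04, -0.01, -0.04,  0.1 , -0.03, -0.1 ]), 'joint_efforts': array([ 0.000e+00, -5.694e+01, -5.005e+01,  0.000e+00,  1.000e-02,
       -0.000e+00]), 'tool_pos': array([ 209.44, -561.71,  230.26]), 'tcp_rot': array([-1.799e+02, -1.000e-02,  2.044e+01]), 'ft_force': array([-0.81, -0.47,  0.03]), 'wrist_torque': array([-0.02, -0.  , -0.02]), 'grip_force': np.float64(0.0), 'finger_gap': np.float64(85.44)}
top [[515.7, 0.0, 279.1], [0.0, 515.7, 211.5], [0.0, 0.0, 1.0]] [[-0.022, 0.993, -0.112, 330.746], [-0.999, -0.024, -0.021, -103.466], [-0.023, 0.111, 0.994, 1567.556], [0.0, 0.0, 0.0, 1.0]] ['img', 'K', 'pose']
hub_grip [([169.7, 174.3], 0.72, [598.0, 225.0])]
load_point [([178.2, 216.3], 0.9, [495.0, 230.0])]
lens_point [([193.0, 275.8], 0.46, [318.0, 186.0])]
nest_ref []
nest_round1 [([138.2, 173.7], 0.71, [628.0, 352.0]), ([212.9, 159.6], 0.69, [665.0, 125.0]), ([300.6, 246.3], 0.31, [397.0, -133.0])]
nest_bar1 [([159.3, 212.7], 0.74, [508.0, 287.0])]
dial_grip [([139.2,
[... 711 characters left out ...]
], 0.73, [602.0, 239.0])]
load_point [([265.1, 152.3], 0.75, [485.0, 238.0])]
lens_point [([326.1, 133.9], 0.93, [693.0, 295.0])]
nest_ref []
nest_round1 [([304.6, 127.6], 0.59, [630.0, 338.0])]
nest_bar1 [([267.9, 141.7], 0.58, [500.0, 286.0])]
dial_grip [([341.2, 245.5], 0.78, [629.0, -185.0]), ([264.4, 153.1], 0.34, [478.0, 200.0])]
start_top [([348.9, 273.7], 0.69, [628.0, -276.0])]
round_a [([253.5, 256.3], 0.96, [402.0, -132.0]), ([274.3, 334.9], 0.69, [424.0, -376.0])]
bar_a [([316.0, 355.0], 0.87, [514.0, -443.0]), ([257.5, 399.3], 0.73, [364.0, -528.0]), ([271.1, 288.3], 0.72, [435.0, -242.0]), ([169.4, 329.1], 0.46, [171.0, -322.0])]
changer [([303.7, 157.3], 0.94, [610.0, 239.0])]
```

View pics/top0.png

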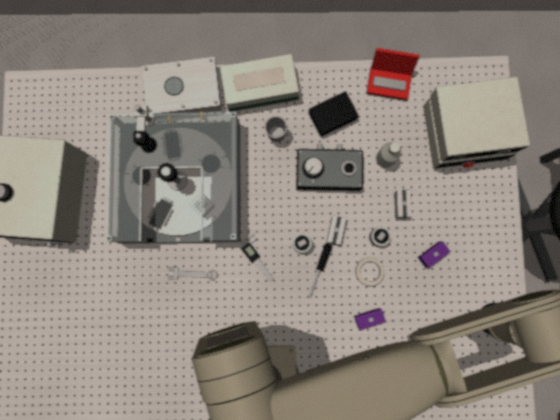

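View pics/side0.png

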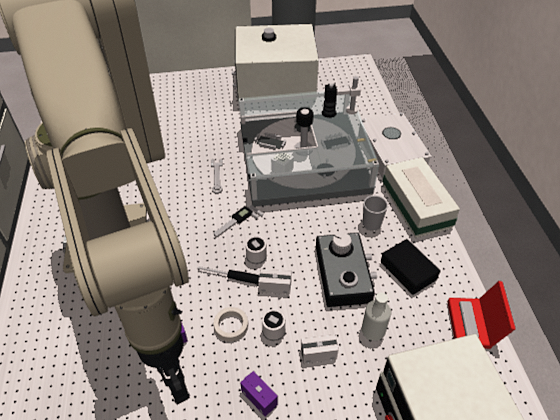

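The top view shows round holders at px (304,243) and (380,237), and silver bars at (338,230) and (401,204). Purple decoys are at (370,319) and (434,254). The changer hub is at (168,172), the dial at (313,167) and the button at (349,169). Next I zoom in on the changer and the dial.

```bash
python3 - <<'E'
from h import *
t=snapshot("top"); s=snapshot("side")
def crop(im,x0,y0,x1,y1,w,h): return cv2.resize(cv2.cvtColor(im["img"],cv2.COLOR_RGB2BGR)[y0:y1,x0:x1],(w,h),interpolation=cv2.INTER_CUBIC)
a=crop(t,100,95,250,250,387,400); b=crop(s,230,75,385,215,400,361); b=cv2.copyMakeBorder(b,0,39,0,0,cv2.BORDER_CONSTANT)
c=crop(t,290,140,370,200,267,200); d=crop(s,310,220,380,310,156,200); e=crop(t,290,185,420,265,325,200)
r2=np.hstack([c,d,e]); r1=np.hstack([a,b]); w=max(r1.shape[1],r2.shape[1])
p=lambda r:cv2.copyMakeBorder(r,0,0,0,w-r.shape[1],cv2.BORDER_CONSTANT)
cv2.imwrite("pics/z1.png",np.vstack([p(r1),p(r2)]))
for l in("round_a","bar_a","hub_grip","dial_grip","start_top","steel_cup","wash_bottle","screwdriver","caliper","tape_roll"):
  for cam,im in(("top",t),("side",s)):
    for r in finder.trace(l,cam)[:5]:
      m=r["mask"].astype(np.uint8); 
      if m.sum()<10: continue
      q=cv2.minAreaRect(cv2.findNonZero(m)); print(l,cam,round(r["confidence"],2),m.sum(),np.round(q[0],1),np.round(q[1],1),round(q[2],1))
E
```

```text
round_a top 0.78 348 [379.5 236.5] [19. 21.] 90.0
round_a top 0.69 455 [276.7 128.4] [25.5 21.5] 63.4
round_a top 0.6 302 [302.  242.5] [19. 18.] 90.0
round_a top 0.2 425 [336.8 230. ] [15.7 28.6] 11.3
round_a side 0.9 535 [256. 250.] [28. 20.] 90.0
round_a side 0.86 641 [274.  325.5] [31. 24.] 90.0
bar_a top 0.79 415 [336.2 229.9] [14.9 28.8] 11.3
bar_a top 0.74 426 [404.  203.5] [27. 16.] 90.0
bar_a top 0.63 501 [434.  253.7] [17.  31.7] 51.3
bar_a top 0.55 3740 [171.4 198.6] [58.2 71. ] 1.1
bar_a side 0.94 897 [319.2 348.4] [25.9 36.4] 80.1
bar_a side 0.93 956 [258.8 392.8] [41.7 24. ] 45.0
bar_a side 0.73 748 [275. 281.] [24. 32.] 90.0
hub_grip top 0.68 3705 [171.5 198.4] [58.3 70.7] 1.3
hub_grip top 0.57 400 [254.8 258.1] [49.  16.6] 67.9
hub_grip top 0.3 252 [314.  166.5] [17. 16.] 90.0
hub_grip side 0.96 1768 [282.3 128.8] [39.8 64.2] 84.5
hub_grip side 0.55 558 [256. 250.] [30. 20.] 90.0
dial_grip top 0.57 196 [313.  166.5] [15. 14.] 90.0
dial_grip side 0.56 335 [341.4 242.2] [18.8 20.6] 26.6
start_top top 0.66 89 [349.  167.5] [ 9. 10.] 90.0
start_top top 0.24 391 [336.2 230
[... 183 characters left out ...]
up side 0.2 1813 [282.3 128.9] [40.  64.3] 84.6
wash_bottle top 0.55 494 [388.8 154.8] [20.5 28.3] 45.0
wash_bottle top 0.55 3821 [171.9 198.1] [59.1 72.1] 1.4
wash_bottle side 0.58 1017 [376.8 315.6] [26.1 48.6] 11.3
wash_bottle side 0.41 406 [236.  217.5] [15.3 52. ] 65.9
screwdriver top 0.83 188 [323.7 257.1] [ 7.4 27.5] 20.6
screwdriver side 0.91 321 [231.1 273.9] [55.4  9.7] 9.1
caliper top 0.76 452 [255.3 259. ] [51.1 17. ] 66.0
caliper top 0.36 3746 [171.4 199.1] [58.2 70. ] 1.1
caliper side 0.92 375 [235.3 217.9] [14.2 49.7] 64.7
tape_roll top 0.57 256 [371.  271.5] [25. 26.] 90.0
tape_roll side 0.87 672 [230.8 323.6] [34.  34.9] 63.4
tape_roll side 0.4 534 [256. 250.] [28. 20.] 90.0
```

View pics/z1.png

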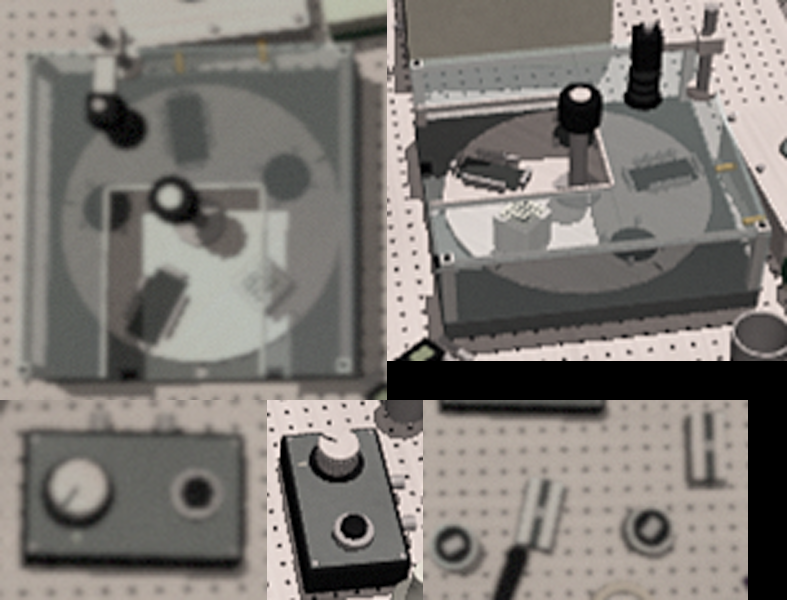

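The crops show a bar nest at front-left of the opening and the reference at front-right, with the carousel apparently between stops. The dial pointer is near click 2, and the specimens are clear of each other. Now I compute the poses.

```bash
cat >> h.py <<'E'
def tri(a,pa,b,pb):
    o1,d1=ray(a,pa);o2,d2=ray(b,pb)
    A=np.stack([d1,-d2],1);t=np.linalg.lstsq(A,o2-o1,rcond=None)[0]
    p,q=o1+d1*t[0],o2+d2*t[1]; return (p+q)/2,np.linalg.norm(p-q)
E
python3 - <<'E'
from h import *
t=snapshot("top");s=snapshot("side")
C=np.array([[30,58],[343,50],[343,365],[25,370]])/2.58+[100,95]
for c in C: print("corner",onz(t,c,124).round(0))
Cs=np.array([[412-387,65],[759-387,226],[447-387,258]])/2.58+[230,75]
for c in Cs: print("cornS",onz(s,c,124).round(0))
print("hub top",onz(t,(167.4,171.7),190).round(0),"side",onz(s,(304.4,111.7),190).round(0))
for n,q in dict(ref=(268,285),bar=(158,305),r1=(287,175),b1=(188,128),r2=(107,208)).items():
    print(n,onz(t,np.array(q)/2.58+[100,95],93 if n=='ref' else 45).round(0))
print("dial",onz(t,(np.array([78,487])-[0,400])/3.33+[290,140],86).round(0),onz(s,(np.array([340-267,438-400]))/2.22+[310,220],86).round(0))
print("btn",onz(t,(np.array([197,493])-[0,400])/3.33+[290,140],72).round(0),onz(s,(np.array([354-267,526-400]))/2.22+[310,220],72).round(0))
print("mark",onz(t,(np.array([76,538])-[0,400])/3.33+[290,140],52).round(0))
# round tops: dark faces; bars
for n,q in dict(ra=(453,545),rb=(650,527)).items(): print(n,onz(t,(np.array(q)-[423,400])/2.5+[290,185],60).round(0))
for n,q in dict(bara=[(533,480),(562,483),(525,545),(553,550)],barb=[(688,417),(722,417),(692,486),(722,484)]).items():
    w=[onz(t,(np.array(k)-[423,400])/2.5+[290,185],50)[:2].round(0).tolist() for k in q]; print(n,w,np.mean(w,0))
for l in ("round_a","bar_a"):
    for r in finder.trace(l,"side")[:3]:
        m=r["mask"]; v,u=np.nonzero(m); print(l,round(r["confidence"],2),u.min(),u.max(),v.min(),v.max(), onz(s,((u.min()+u.max())/2,(v.min()+v.max())/2),28).round(0))
E
```

```text
corner [779. 406. 124.]
corner [778.  53. 124.]
corner [426.  57. 124.]
corner [428. 406. 124.]
cornS [426. 406. 124.]
cornS [777.  54. 124.]
cornS [429.  57. 124.]
hub top [602. 227. 190.] side [605. 231. 190.]
ref [519. 144.  93.]
bar [505. 280.  45.]
r1 [654. 129.  45.]
b1 [714. 245.  45.]
r2 [621. 340.  45.]
dial [ 628. -176.   86.] [ 636. -170.   86.]
btn [ 623. -281.   72.] [ 626. -285.   72.]
mark [ 589. -174.   52.]
ra [ 406. -137.   60.]
rb [ 422. -367.   60.]
bara [[481.0, -234.0], [477.0, -268.0], [405.0, -222.0], [398.0, -254.0]] [ 440.25 -244.5 ]
barb [[552.0, -419.0], [551.0, -459.0], [469.0, -420.0], [471.0, -455.0]] [ 510.75 -438.25]
round_a 0.88 246 266 236 264 [ 410. -133.   28.]
round_a 0.31 252 314 107 151 [561. 356.  28.]
bar_a 0.9 301 337 334 362 [ 521. -440.   28.]
bar_a 0.84 241 277 371 415 [ 369. -526.   28.]
bar_a 0.64 260 291 269 293 [ 447. -240.   28.]
```

Emit:
send_rows(
  steps=[
    [[0, 0, 2.3], [0, 0, 0]],
    [[8, 14, 2.3], [0, 0, -0.357]],
    [[8, 14, 2.3], [0, 0, -0.357]],
    [[8, 14, 2.3], [0, 0, -0.357]],
    [[8, 14, 2.3], [0, 0, -0.357]],
    [[8, 14, 2.3], [0, 0, -0.357]],
    [[8, 14, 2.3], [0, 0, -0.357]],
    [[8, 14, 2.3], [0, 0, -0.357]],
    [[8, 14, 2.3], [0, 0, -0.357]],
    [[8, 14, 2.3], [0, 0, -0.357]],
  ],
  fingers=0,
)

```text
time: 3.75
tool_pos: [450.6, -139.5, 300.4]
tcp_rot: [-180.0, -0.0, 0.3]
ft_force: [0.0, -0.3, -0.6]
finger_gap: 85.7
grip_force: 0.0
```

Emit:
send_rows(
  steps=[
    [[5.1, 12.42, 0], [0, 0, 0]],
    [[5.1, 12.42, 0], [0, 0, 0]],
    [[5.1, 12.42, 0], [0, 0, 0]],
    [[5.1, 12.42, 0], [0, 0, 0]],
    [[5.1, 12.42, 0], [0, 0, 0]],
    [[5.1, 12.42, 0], [0, 0, 0]],
    [[5.1, 12.42, 0], [0, 0, 0]],
    [[5.1, 12.42, 0], [0, 0, 0]],
    [[5.1, 12.42, 0], [0, 0, 0]],
    [[5.1, 12.42, 0], [0, 0, 0]],
  ],
)

```text
time: 5.0
tool_pos: [602.7, 228.7, 300.7]
tcp_rot: [180.0, -0.0, -0.1]
ft_force: [-0.2, -0.0, -0.8]
finger_gap: 85.4
grip_force: 0.0
```

Emit:
send_rows(
  steps=[
    [[0, 0, -2], [0, 0, 0]],
    [[0, 0, -4], [0, 0, 0]],
    [[0, 0, -4.6], [0, 0, 0]],
    [[0, 0, -5.05], [0, 0, 0]],
    [[0, 0, -5.05], [0, 0, 0]],
  ],
)

```text
time: 5.62
tool_pos: [603.4, 230.4, 150.2]
tcp_rot: [-180.0, -0.1, -0.0]
ft_force: [0.1, -1.1, 0.6]
finger_gap: 85.8
grip_force: 0.0
```

Emit:
send_rows(
  steps=[
    [[0, 0, 0], [0, 0, 0]],
    [[0, 0, 0], [0, 0, 0]],
    [[0, 0, 0], [0, 0, 0]],
    [[0, 0, 0], [0, 0, 0]],
    [[0, 0, 0], [0, 0, 0]],
    [[0, 0, 0], [0, 0, 0]],
  ],
  fingers=1,
  squeeze=40,
)

```text
time: 6.38
tool_pos: [603.8, 233.1, 151.7]
tcp_rot: [-179.8, -0.2, 0.1]
ft_force: [-0.0, 8.9, 6.5]
finger_gap: 47.1
grip_force: 44.2
```

```bash
python3 - <<'E'
from h import *
q=sense(); print({k:np.round(v,2) for k,v in q.items() if k in("time","tool_pos","ft_force","wrist_torque","finger_gap","grip_force","tcp_rot")})
E
```

```text
{'time': np.float64(6.38), 'tool_pos': array([603.76, 233.11, 151.7 ]), 'tcp_rot': array([-1.7975e+02, -2.4000e-01,  7.0000e-02]), 'ft_force': array([-0.04,  8.86,  6.48]), 'wrist_torque': array([1.33, 0.21, 0.  ]), 'grip_force': np.float64(44.2), 'finger_gap': np.float64(47.07)}
```

Emit:
send_rows(
  steps=[
    [[0, 0.1, 0], [0, 0, 0.12]],
    [[0, 0.1, 0], [0, 0, 0.24]],
    [[0, 0.1, 0], [0, 0, 0.36]],
    [[0, 0.1, 0], [0, 0, 0.45]],
    [[0, 0.1, 0], [0, 0, 0.45]],
    [[0, 0.1, 0], [0, 0, 0.45]],
  ],
)

```text
time: 7.12
tool_pos: [603.9, 232.3, 151.7]
tcp_rot: [179.9, -0.1, 25.7]
ft_force: [-2.2, -9.2, 10.6]
finger_gap: 47.0
grip_force: 44.6
```

```bash
python3 - <<'E'
from h import *
q=sense(); print({k:np.round(v,2) for k,v in q.items() if k in("time","tool_pos","ft_force","wrist_torque","finger_gap","grip_force","tcp_rot")})
t=snapshot("top");s=snapshot("side")
c=[cv2.resize(cv2.cvtColor(i["img"],cv2.COLOR_RGB2BGR)[y0:y1,x0:x1],(400,400),interpolation=cv2.INTER_CUBIC) for i,x0,y0,x1,y1 in((t,100,95,250,245),(s,230,75,385,230))]
cv2.imwrite("pics/z2.png",np.hstack(c))
E
```

```text
{'time': np.float64(7.12), 'tool_pos': array([603.93, 232.27, 151.71]), 'tcp_rot': array([ 1.799e+02, -1.400e-01,  2.569e+01]), 'ft_force': array([-2.17, -9.23, 10.55]), 'wrist_torque': array([-0.14,  0.82, -0.26]), 'grip_force': np.float64(44.55), 'finger_gap': np.float64(46.98)}
```

View pics/z2.png

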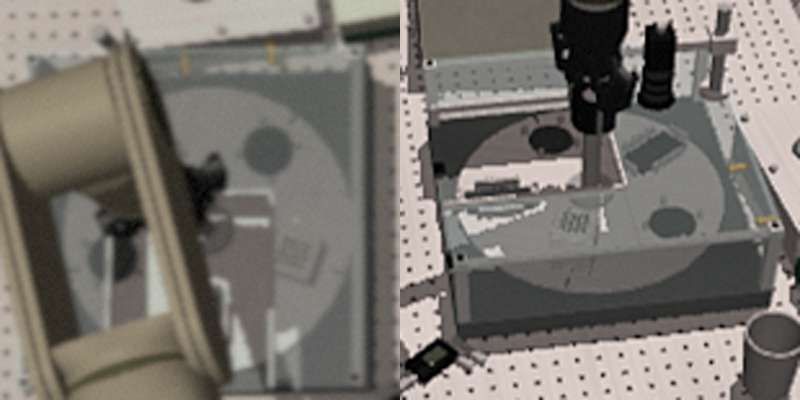

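Emit:
send_rows(
  steps=[
    [[0, -0.05, 0], [0, 0, 0]],
    [[0, -0.05, 0], [0, 0, 0]],
    [[0, -0.05, 0], [0, 0, 0]],
    [[0, -0.05, 0], [0, 0, 0]],
  ],
  fingers=0,
)

```text
time: 7.72
tool_pos: [602.4, 232.1, 148.6]
tcp_rot: [-180.0, 0.0, 25.8]
ft_force: [0.7, -0.5, 0.3]
finger_gap: 85.3
grip_force: 0.0
```

Emit:
send_rows(
  steps=[
    [[0, 0, 0], [0, 0, 0.18]],
    [[0, 0, 0], [0, 0, 0.36]],
    [[0, 0, 0], [0, 0, 0.54]],
    [[0, 0, 0], [0, 0, 0.72]],
    [[0, 0, 0], [0, 0, 0.9]],
    [[0, 0, 0], [0, 0, 1.08]],
    [[0, 0, 0], [0, 0, 1.12]],
    [[0, 0, 0], [0, 0, 1.12]],
  ],
)

```text
time: 8.72
tool_pos: [602.5, 232.0, 148.7]
tcp_rot: [-180.0, 0.0, 89.9]
ft_force: [0.2, 0.6, -1.0]
finger_gap: 85.5
grip_force: 0.0
```

Emit:
send_rows(
  steps=[
    [[0, 0, 0], [0, 0, 0]],
    [[0, 0, 0], [0, 0, 0]],
    [[0, 0, 0], [0, 0, 0]],
    [[0, 0, 0], [0, 0, 0]],
    [[0, 0, 0], [0, 0, 0]],
    [[0, 0, 0], [0, 0, 0]],
  ],
  fingers=1,
  squeeze=30,
)

```text
time: 9.48
tool_pos: [605.9, 231.9, 150.0]
tcp_rot: [179.6, -0.1, 89.9]
ft_force: [16.0, 1.2, -3.1]
finger_gap: 47.4
grip_force: 37.5
```

Emit:
send_rows(
  steps=[
    [[0, 0, 0], [0, 0, 0]],
    [[0, 0, 0], [0, 0, 0]],
    [[0, 0, 0], [0, 0, 0]],
    [[0, 0, 0], [0, 0, 0]],
  ],
  fingers=0,
)

```text
time: 9.98
tool_pos: [602.4, 231.9, 148.7]
tcp_rot: [-180.0, 0.0, 89.9]
ft_force: [-0.2, 0.1, -0.2]
finger_gap: 85.8
grip_force: 0.0
```

```bash
python3 - <<'E'
from h import *
t=snapshot("top");s=snapshot("side")
def c(i,cx,cy): return cv2.resize(cv2.cvtColor(i["img"],cv2.COLOR_RGB2BGR)[cy-19:cy+19,cx-25:cx+25],(400,304),interpolation=cv2.INTER_CUBIC)[:300]
cv2.imwrite("pics/z3.png",np.vstack([np.hstack([c(t,400,205),c(s,319,348)]),np.hstack([c(t,337,230),c(s,275,281)])]))
E
```

```text
(no output)
```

View pics/z3.png

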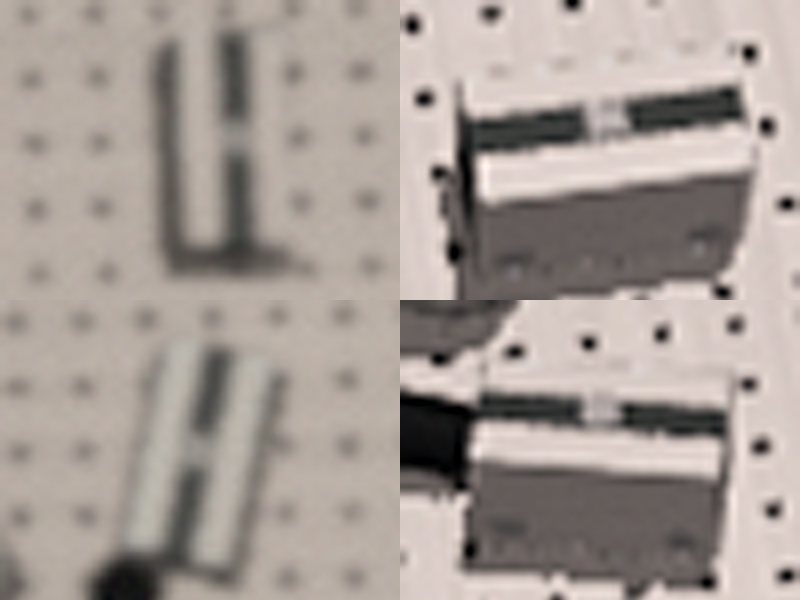

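Emit:
send_rows(
  steps=[
    [[0, 0, 2], [0, 0, 0]],
    [[0, 0, 4], [0, 0, 0]],
    [[0, 0, 4], [0, 0, -0.18]],
    [[-1, -2, 4], [0, 0, -0.36]],
    [[-1.5, -4, 4], [0, 0, -0.54]],
    [[-2, -6, 4], [0, 0, -0.72]],
    [[-2.5, -8, 4], [0, 0, -0.9]],
    [[-3, -10, 4], [0, 0, -1.08]],
    [[-3, -12, 4], [0, 0, -1.26]],
    [[-3, -14, 4], [0, 0, -1.44]],
  ],
)

```text
time: 11.32
tool_pos: [512.2, -190.1, 269.3]
tcp_rot: [180.0, -0.1, 7.1]
ft_force: [0.4, 0.3, 0.6]
finger_gap: 85.6
grip_force: 0.0
```

```bash
python3 - <<'E'
from h import *
t=snapshot("top");s=snapshot("side")
for n,a,b in(("barb",(404.5,203.1),(319.6,344)),("bara",(337,229.5),(275,275.75))):
    print(n,tri(t,a,s,b),onz(t,a,50)[:2],onz(s,b,50)[:2])
f=lambda x,y,o:onz(t,(o[0]+x/8,o[1]+y/8),50)[:2]
for n,p,q,o in(("barb",(232,35),(240,245),(375,186)),("bara",(218,50),(182,255),(312,211))):
    d=f(*p,o)-f(*q,o); print(n,(f(*p,o)+f(*q,o))/2,np.linalg.norm(d),np.degrees(np.arctan2(d[1],d[0])))
E
```

```text
barb (array([ 518.70165597, -442.49241778,   51.4527613 ]), np.float64(3.224025911568748)) [ 517.2579403 -442.6938709] [ 520.55977421 -441.73157364]
bara (array([ 444.94715853, -241.07707964,   53.48929872]), np.float64(2.5629264943528334)) [ 443.92265425 -241.35803271] [ 446.55132469 -238.65127431]
barb [ 516.18104111 -442.63704974] 78.07623578133332 -0.6437983490691817
bara [ 442.36473175 -241.32207215] 76.85732053609617 -11.865887560929083
```

Emit:
send_rows(
  steps=[
    [[0.27, -2, 0], [0, 0, -0.14]],
    [[0.27, -4, 0], [0, 0, -0.14]],
    [[0.27, -6, 0], [0, 0, -0.14]],
    [[0.27, -8.45, 0], [0, 0, -0.14]],
    [[0.27, -8.45, -2], [0, 0, -0.14]],
    [[0.27, -8.45, -4], [0, 0, -0.14]],
    [[0.27, -8.45, -6], [0, 0, -0.14]],
    [[0.27, -8.45, -7.5], [0, 0, -0.14]],
    [[0.27, -8.45, -8.2], [0, 0, -0.14]],
    [[0.27, -8.45, -8.2], [0, 0, -0.14]],
  ],
)

```text
time: 12.68
tool_pos: [520.1, -440.6, 21.5]
tcp_rot: [-179.9, 0.1, -0.6]
ft_force: [0.4, 0.2, -0.8]
finger_gap: 85.0
grip_force: 0.0
```

Emit:
send_rows(
  steps=[
    [[0, 0, 0], [0, 0, 0]],
    [[0, 0, 0], [0, 0, 0]],
    [[0, 0, 0], [0, 0, 0]],
    [[0, 0, 0], [0, 0, 0]],
    [[0, 0, 0], [0, 0, 0]],
    [[0, 0, 0], [0, 0, 0]],
    [[0, 0, 0], [0, 0, 0]],
  ],
  fingers=1,
  squeeze=30,
)

```text
time: 13.55
tool_pos: [521.9, -442.5, 25.3]
tcp_rot: [179.9, -0.2, -0.6]
ft_force: [-0.4, 0.6, 7.0]
finger_gap: 39.4
grip_force: 32.2
```

Emit:
send_rows(
  steps=[
    [[0, 0, 1], [0, 0, 0]],
    [[0, 0, 3], [0, 0, 0]],
    [[0, 0, 5], [0, 0, 0]],
    [[0, 0, 6.5], [0, 0, 0]],
    [[0, 0, 6.5], [0, 0, 0]],
  ],
)

```text
time: 14.18
tool_pos: [522.7, -443.6, 224.4]
tcp_rot: [179.6, -0.4, -0.6]
ft_force: [-0.2, -0.0, -2.2]
finger_gap: 39.8
grip_force: 31.6
```

Emit:
send_rows(
  steps=[
    [[-0.2, 2, 0], [0, 0, 0.01]],
    [[-0.4, 4, 0], [0, 0, 0.01]],
    [[-0.6, 6, 0], [0, 0, 0.01]],
    [[-0.8, 8, 0], [0, 0, 0.01]],
    [[-0.9, 10, 0], [0, 0, 0.01]],
    [[-0.9, 12, 0], [0, 0, 0.01]],
    [[-0.9, 14, 0], [0, 0, 0.01]],
    [[-0.9, 16, 0], [0, 0, 0.01]],
    [[-0.9, 17, 0], [0, 0, 0.01]],
    [[-0.9, 17, 0], [0, 0, 0.01]],
  ],
)

```text
time: 15.42
tool_pos: [492.3, 70.5, 215.7]
tcp_rot: [-180.0, 0.2, 0.2]
ft_force: [-0.3, -0.5, -3.7]
finger_gap: 39.9
grip_force: 32.1
```

Emit:
send_rows(
  steps=[
    [[0, 1.5, 0], [0, 0, 0]],
    [[0, 3, 0], [0, 0, 0]],
    [[0, 4.5, 0], [0, 0, 0]],
    [[0, 5.5, 0], [0, 0, 0]],
    [[0, 5.5, 0], [0, 0, 0]],
    [[0, 5.5, 0], [0, 0, 0]],
    [[0, 5.5, 0], [0, 0, 0]],
    [[0, 5.5, 0], [0, 0, 0]],
  ],
)

```text
time: 16.42
tool_pos: [493.9, 232.4, 217.7]
tcp_rot: [180.0, -0.0, -0.1]
ft_force: [0.7, -0.2, -3.8]
finger_gap: 39.6
grip_force: 32.4
```

```bash
python3 - <<'E'
from h import *
t=snapshot("top");s=snapshot("side")
q=sense(); print({k:np.round(v,2) for k,v in q.items() if k in("time","tool_pos","ft_force","wrist_torque","finger_gap","grip_force","tcp_rot")})
c=[cv2.resize(cv2.cvtColor(i["img"],cv2.COLOR_RGB2BGR)[y0:y1,x0:x1],(400,400),interpolation=cv2.INTER_CUBIC) for i,x0,y0,x1,y1 in((t,100,125,220,245),(s,220,60,350,190))]
cv2.imwrite("pics/z4.png",np.hstack(c))
E
```

```text
{'time': np.float64(16.52), 'tool_pos': array([493.84, 232.81, 217.85]), 'tcp_rot': array([-1.8e+02, -1.0e-02, -6.0e-02]), 'ft_force': array([-0.11, -0.58, -3.24]), 'wrist_torque': array([-0.03, -0.01, -0.03]), 'grip_force': np.float64(32.4), 'finger_gap': np.float64(39.18)}
```

View pics/z4.png

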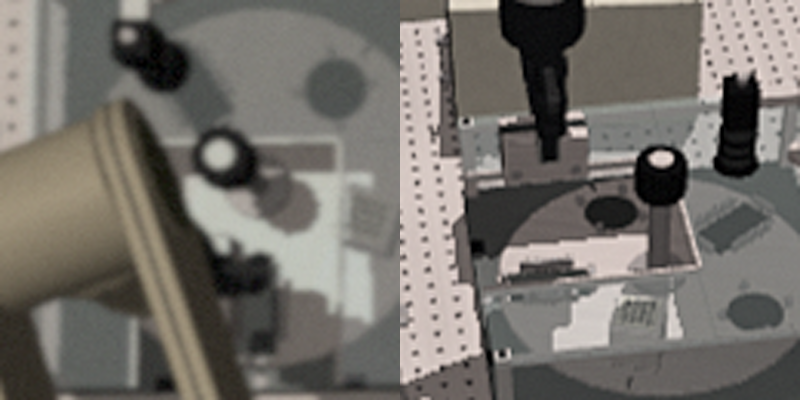

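```bash
python3 - <<'E'
from h import *
s=snapshot("side")
C=lambda p:((proj(s,p)-[220,60])*400/130+[400,0]).round(0)
print("load",C((494,233,40)),"ends",C((451,233,40)),C((537,233,40)),"rail corners",C((451,206,52)),C((537,206,52)))
for zb in (193,197): print("bar near face: bl,br,tl,tr",[C((493.8+a,212.8,zb+b)).tolist() for a,b in((-40,0),(40,0),(-40,50),(40,50))])
print("knob",C((606,233,190)))
save(s,"z5.png",(255,95,325,165),8)
E
```

```text
load [548. 286.] ends [507. 290.] [590. 282.] rail corners [509. 300.] [594. 291.]
bar near face: bl,br,tl,tr [[506.0, 184.0], [590.0, 176.0], [504.0, 141.0], [590.0, 133.0]]
bar near face: bl,br,tl,tr [[506.0, 181.0], [590.0, 172.0], [504.0, 138.0], [590.0, 129.0]]
knob [661. 158.]
```

View pics/z5.png

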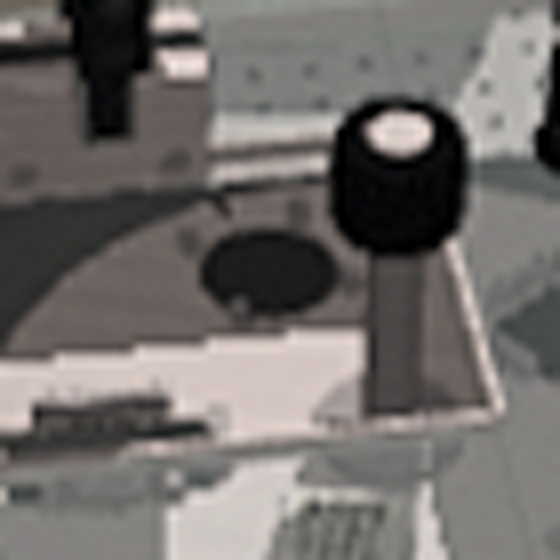

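Emit:
send_rows(
  steps=[
    [[0.05, 0, -1.5], [0, 0, 0]],
    [[0.05, 0, -3], [0, 0, 0]],
    [[0.05, 0, -4], [0, 0, 0]],
    [[0.05, 0, -4.4], [0, 0, 0]],
    [[0.05, 0, -4.55], [0, 0, 0]],
    [[0.05, 0, -4.65], [0, 0, 0]],
    [[0.05, 0, -4.75], [0, 0, 0]],
    [[0.05, 0, -4.85], [0, 0, 0]],
    [[0.05, 0, -4.85], [0, 0, 0]],
  ],
)

```text
time: 17.7
tool_pos: [497.8, 234.6, 75.9]
tcp_rot: [-179.9, -0.3, -0.0]
ft_force: [-0.8, 1.1, 8.5]
finger_gap: 39.7
grip_force: 34.4
```

```bash
python3 - <<'E'
from h import *
s=snapshot("side");t=snapshot("top")
q=sense(); print({k:np.round(v,2) for k,v in q.items() if k in("time","tool_pos","ft_force","wrist_torque","finger_gap","grip_force","tcp_rot")})
i=[cv2.resize(cv2.cvtColor(a["img"],cv2.COLOR_RGB2BGR)[y:y+56,x:x+56],(400,400),interpolation=cv2.INTER_CUBIC) for a,x,y in((s,240,115),(t,150,175))]
cv2.imwrite("pics/z6.png",np.hstack(i))
E
```

```text
{'time': np.float64(17.8), 'tool_pos': array([497.8 , 234.57,  75.86]), 'tcp_rot': array([-1.7986e+02, -3.3000e-01, -1.0000e-02]), 'ft_force': array([-0.48,  1.14, 10.16]), 'wrist_torque': array([-0.05,  0.44, -0.03]), 'grip_force': np.float64(34.39), 'finger_gap': np.float64(39.88)}
```

View pics/z6.png

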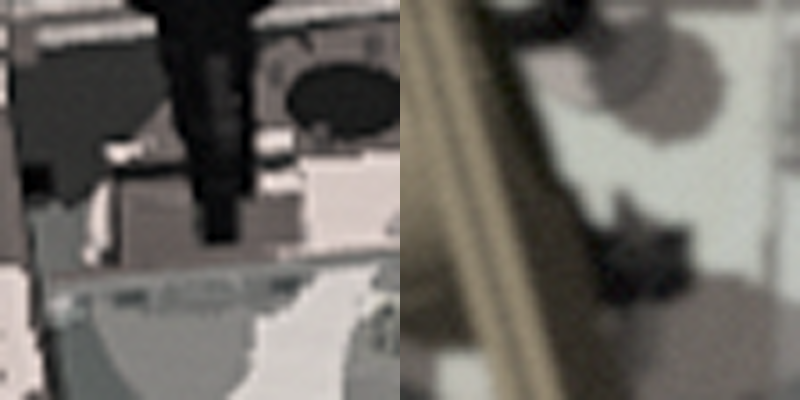

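Emit:
send_rows(
  steps=[
    [[0.06, 0, 0], [0, 0, 0]],
    [[0.12, 0, 0], [0, 0, 0]],
    [[0.12, 0, 0], [0, 0, 0]],
  ],
)

```text
time: 18.18
tool_pos: [498.7, 233.3, 72.1]
tcp_rot: [180.0, 0.0, -0.0]
ft_force: [1.0, 0.4, -3.7]
finger_gap: 39.4
grip_force: 32.7
```

```bash
cat > st.py <<'E'
from h import *
q=sense(); print({k:np.round(v,2).tolist() for k,v in q.items() if k in("time","tool_pos","ft_force","wrist_torque","finger_gap","grip_force","tcp_rot")})
E
python3 st.py
```

```text
{'time': 18.18, 'tool_pos': [498.74, 233.3, 72.06], 'tcp_rot': [179.99, 0.01, -0.01], 'ft_force': [1.02, 0.41, -3.73], 'wrist_torque': [0.05, -0.12, -0.02], 'grip_force': 32.7, 'finger_gap': 39.45}
```

Emit:
send_rows(
  steps=[
    [[0.05, 0, -0.1], [0, 0, 0]],
    [[0.05, 0, -0.2], [0, 0, 0]],
    [[0.05, 0, -0.27], [0, 0, 0]],
    [[0.05, 0, -0.3], [0, 0, 0]],
    [[0.05, 0, -0.3], [0, 0, 0]],
  ],
)

```text
time: 18.8
tool_pos: [499.6, 233.6, 65.5]
tcp_rot: [180.0, 0.1, -0.0]
ft_force: [-17.2, -4.5, 23.1]
finger_gap: 39.4
grip_force: 36.0
```

```bash
python3 st.py
```

```text
{'time': 18.8, 'tool_pos': [499.65, 233.58, 65.49], 'tcp_rot': [180.0, 0.08, -0.02], 'ft_force': [-17.17, -4.46, 23.15], 'wrist_torque': [-0.62, 2.41, -0.3], 'grip_force': 36.01, 'finger_gap': 39.36}
```

Emit:
send_rows(
  steps=[
    [[-0.03, 0, 0.08], [0, 0, 0]],
    [[-0.03, 0, 0.08], [0, 0, 0]],
  ],
)

```text
time: 19.05
tool_pos: [499.5, 233.4, 65.7]
tcp_rot: [-180.0, -0.0, -0.0]
ft_force: [-1.3, 0.2, 2.1]
finger_gap: 39.3
grip_force: 33.5
```

Emit:
send_rows(
  steps=[
    [[0, 0, 0], [0, 0, 0]],
    [[0, 0, 0], [0, 0, 0]],
    [[0, 0, 0], [0, 0, 0]],
    [[0, 0, 0], [0, 0, 0]],
    [[0, 0, 2], [0, 0, 0]],
    [[0, 0, 4], [0, 0, 0]],
    [[0, 0, 5.6], [0, 0, 0]],
    [[0, 0, 5.6], [0, 0, 0]],
  ],
  fingers=0,
)

```text
time: 20.05
tool_pos: [502.1, 234.4, 239.6]
tcp_rot: [-179.8, -0.5, -0.0]
ft_force: [0.3, -0.5, -0.4]
finger_gap: 85.4
grip_force: 0.0
```

```bash
python3 - <<'E'
from h import *
s=snapshot("side");t=snapshot("top")
i=[cv2.resize(cv2.cvtColor(a["img"],cv2.COLOR_RGB2BGR)[y:y+h,x:x+h],(400,400),interpolation=cv2.INTER_CUBIC) for a,x,y,h in((s,240,100,70),(t,100,105,145))]
cv2.imwrite("pics/z7.png",np.hstack(i))
E
python3 st.py
```

```text
{'time': 20.15, 'tool_pos': [499.61, 233.48, 233.96], 'tcp_rot': [-179.98, -0.06, -0.01], 'ft_force': [-0.06, 0.59, -0.51], 'wrist_torque': [-0.06, 0.0, -0.02], 'grip_force': 0.0, 'finger_gap': 85.3}
```

View pics/z7.png

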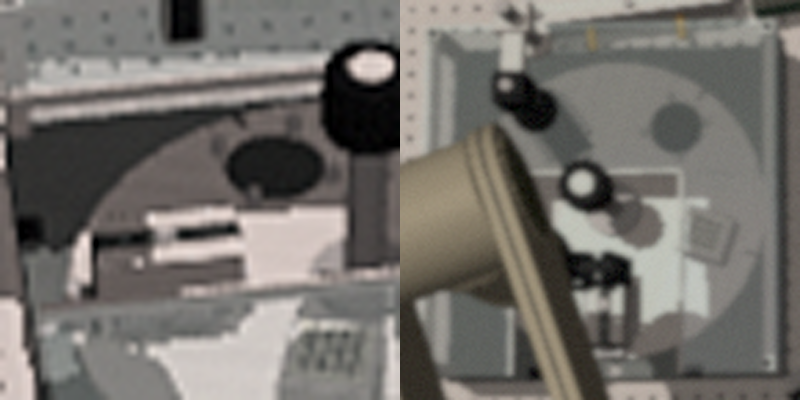

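Emit:
send_rows(
  steps=[
    [[1.8, 0, 0.3], [0, 0, 0]],
    [[3.5, 0, 0.3], [0, 0, 0]],
    [[3.55, 0, 0.3], [0, 0, 0]],
    [[3.55, 0, 0], [0, 0, 0]],
    [[3.55, 0, -1.5], [0, 0, 0]],
    [[3.55, 0, -2.5], [0, 0, 0]],
    [[3.55, 0, -2.83], [0, 0, 0]],
    [[3.55, 0, -2.83], [0, 0, 0]],
  ],
)

```text
time: 21.15
tool_pos: [604.9, 233.5, 148.6]
tcp_rot: [180.0, 0.1, 0.0]
ft_force: [0.6, -0.2, 0.7]
finger_gap: 85.3
grip_force: 0.0
```

Emit:
send_rows(
  steps=[
    [[0, 0, 0], [0, 0, 0]],
    [[0, 0, 0], [0, 0, 0]],
    [[0, 0, 0], [0, 0, 0]],
    [[0, 0, 0], [0, 0, 0]],
    [[0, 0, 0], [0, 0, 0]],
    [[0, 0, 0], [0, 0, 0]],
  ],
  fingers=1,
  squeeze=40,
)

```text
time: 21.9
tool_pos: [606.8, 233.1, 150.8]
tcp_rot: [180.0, -0.1, -0.0]
ft_force: [-2.1, -2.7, 6.0]
finger_gap: 46.9
grip_force: 41.4
```

Emit:
send_rows(
  steps=[
    [[0, 0, 0], [0, 0, 0.15]],
    [[0, 0, 0], [0, 0, 0.3]],
    [[0, 0, 0], [0, 0, 0.45]],
    [[0, 0, 0], [0, 0, 0.6]],
    [[0, 0, 0], [0, 0, 0.75]],
    [[0, 0, 0], [0, 0, 0.9]],
    [[0, 0, 0], [0, 0, 1.05]],
    [[0, 0, 0], [0, 0, 1.2]],
    [[0, 0, 0], [0, 0, 1.28]],
    [[0, 0, 0], [0, 0, 1.28]],
  ],
)

```text
time: 23.15
tool_pos: [606.2, 234.2, 150.8]
tcp_rot: [179.9, -0.1, 73.4]
ft_force: [-4.6, 1.1, 7.1]
finger_gap: 47.2
grip_force: 41.9
```

```bash
python3 st.py
```

```text
{'time': 23.15, 'tool_pos': [606.23, 234.21, 150.75], 'tcp_rot': [179.94, -0.11, 73.42], 'ft_force': [-4.59, 1.11, 7.1], 'wrist_torque': [0.23, 0.79, -0.21], 'grip_force': 41.89, 'finger_gap': 47.17}
```

Emit:
send_rows(
  steps=[
    [[0, 0, 0], [0, 0, 0]],
    [[0, 0, 0], [0, 0, 0]],
    [[0, 0, 0], [0, 0, 0]],
    [[0, 0, 0], [0, 0, 0]],
    [[0, 0, 2], [0, 0, 0]],
    [[0, 0, 4], [0, 0, 0]],
    [[0, 0, 4], [0, 0, 0]],
  ],
  fingers=0,
)

```text
time: 24.02
tool_pos: [609.0, 234.3, 276.8]
tcp_rot: [179.4, -0.4, 73.3]
ft_force: [1.1, 0.2, 0.7]
finger_gap: 85.5
grip_force: 0.0
```

```bash
cat > rd.py <<'E'
from h import *
t=snapshot("top");s=snapshot("side")
def dark(im,c,h=14,th=75):
    c=np.round(c).astype(int); g=cv2.cvtColor(im["img"],cv2.COLOR_RGB2GRAY)[c[1]-h:c[1]+h,c[0]-h:c[0]+h]
    g=cv2.resize(g,None,fx=4,fy=4,interpolation=cv2.INTER_CUBIC)
    n,l,st,ce=cv2.connectedComponentsWithStats((g<th).astype(np.uint8))
    best=max(range(1,n),key=lambda k:st[k,4]-6*np.linalg.norm(ce[k]-2*h*2))
    hull=cv2.convexHull(cv2.findNonZero((l==best).astype(np.uint8))); m=cv2.moments(hull); e=cv2.minAreaRect(hull)
    return np.array([m["m10"],m["m01"]])/m["m00"]/4+c-h,np.round(np.array(e[1])/4,1)
for n,w in(("ra",(407,-137,60)),("rb",(423,-369,60))):
    a,ea=dark(t,proj(t,w)); b,eb=dark(s,proj(s,w))
    print(n,a.round(1),ea,b.round(1),eb,tri(t,a,s,b),onz(t,a,60)[:2].round(1),onz(s,b,60)[:2].round(1))
for x in ("round_a","bar_a"): print(x,[(r[0].round(0).tolist(),r[1]) for r in pin(x,"top")])
E
python3 rd.py; python3 st.py
```

```text
ra [302.  242.9] [13.2 13. ] [255.6 243.9] [12.5 16.8] (array([ 408.03094072, -137.15614988,   59.944553  ]), np.float64(3.188733975856946)) [ 406.4 -137.1] [ 409.6 -137.2]
rb [381.3 236.1] [13.5 13.2] [273.4 319.5] [16.2 18.2] (array([ 422.22717311, -368.5644735 ,   60.48552663]), np.float64(2.980139639722976)) [ 420.8 -368.6] [ 423.8 -368.3]
round_a [([378.0, 239.0], 0.66), ([302.0, 245.0], 0.66)]
bar_a [([369.0, 320.0], 0.97), ([335.0, 231.0], 0.68), ([430.0, 252.0], 0.57), ([215.0, 189.0], 0.44)]
{'time': 24.22, 'tool_pos': [605.13, 233.13, 266.81], 'tcp_rot': [-179.86, 0.09, 73.33], 'ft_force': [0.15, 0.49, -0.5], 'wrist_torque': [-0.0, 0.07, -0.03], 'grip_force': 0.0, 'finger_gap': 85.49}
```

Emit:
send_rows(
  steps=[
    [[-1, -1.8, 0], [0, 0, 0.15]],
    [[-2, -3.6, 0], [0, 0, 0.29]],
    [[-3, -5.5, 0], [0, 0, 0.29]],
    [[-4, -7.4, 0], [0, 0, 0.29]],
    [[-5, -9.2, 0], [0, 0, 0.29]],
    [[-6, -11, 0], [0, 0, 0.29]],
    [[-6.6, -12.33, 0], [0, 0, 0.29]],
    [[-6.6, -12.33, -2], [0, 0, 0.29]],
    [[-6.6, -12.33, -4], [0, 0, 0.29]],
    [[-6.6, -12.33, -4], [0, 0, 0.29]],
  ],
)

```text
time: 25.48
tool_pos: [402.8, -134.3, 142.2]
tcp_rot: [-179.3, -0.3, 89.9]
ft_force: [-0.2, 0.1, 0.5]
finger_gap: 85.6
grip_force: 0.0
```

Emit:
send_rows(
  steps=[
    [[0, 0, -1.5], [0, 0, 0]],
    [[0, 0, -3], [0, 0, 0]],
    [[0, 0, -3.9], [0, 0, 0]],
    [[0, 0, -4], [0, 0, 0]],
    [[0, 0, -4], [0, 0, 0]],
  ],
)

```text
time: 26.1
tool_pos: [409.3, -137.0, 30.7]
tcp_rot: [179.9, 0.0, 90.0]
ft_force: [0.2, 0.3, 1.3]
finger_gap: 85.4
grip_force: 0.0
```

Emit:
send_rows(
  steps=[
    [[0, 0, 0], [0, 0, 0]],
    [[0, 0, 0], [0, 0, 0]],
    [[0, 0, 0], [0, 0, 0]],
    [[0, 0, 0], [0, 0, 0]],
    [[0, 0, 0], [0, 0, 0]],
  ],
  fingers=1,
  squeeze=20,
)

```text
time: 26.72
tool_pos: [409.0, -137.0, 30.4]
tcp_rot: [179.9, 0.1, 89.9]
ft_force: [-1.8, 0.1, 7.5]
finger_gap: 54.9
grip_force: 20.1
```

Emit:
send_rows(
  steps=[
    [[0, 0, 0], [0, 0, 0]],
    [[0, 0, 0], [0, 0, 0]],
    [[0, 0, 0], [0, 0, 0]],
    [[0, 0, 0], [0, 0, 0]],
  ],
  fingers=0,
)

```text
time: 27.22
tool_pos: [407.8, -136.5, 28.7]
tcp_rot: [-180.0, -0.0, 89.9]
ft_force: [-0.3, -0.2, 0.1]
finger_gap: 85.7
grip_force: 0.0
```

```bash
python3 st.py; python3 -c "
from h import *
s=snapshot('side'); print(onz(s,(267.1,141.1),90))"
```

```text
{'time': 27.22, 'tool_pos': [407.77, -136.46, 28.7], 'tcp_rot': [-179.99, -0.01, 89.94], 'ft_force': [-0.26, -0.19, 0.11], 'wrist_torque': [-0.03, 0.03, 0.05], 'grip_force': 0.0, 'finger_gap': 85.71}
[491.48188309 232.421629    90.        ]
```

Emit:
send_rows(
  steps=[
    [[0, 0, 0], [0, 0, -0.18]],
    [[0, 0, 0], [0, 0, -0.36]],
    [[0, 0, 0], [0, 0, -0.54]],
    [[0, 0, 0], [0, 0, -0.72]],
    [[0, 0, 0], [0, 0, -0.9]],
    [[0, 0, 0], [0, 0, -1.08]],
    [[0, 0, 0], [0, 0, -1.26]],
    [[0, 0, 0], [0, 0, -1.44]],
    [[0, 0, 0], [0, 0, -1.57]],
    [[0, 0, 0], [0, 0, -1.57]],
  ],
)

```text
time: 28.52
tool_pos: [407.8, -136.5, 28.7]
tcp_rot: [-180.0, 0.0, 0.0]
ft_force: [-0.2, 0.2, 0.5]
finger_gap: 85.5
grip_force: 0.0
```

Emit:
send_rows(
  steps=[
    [[0, 0, 0], [0, 0, 0]],
    [[0, 0, 0], [0, 0, 0]],
    [[0, 0, 0], [0, 0, 0]],
    [[0, 0, 0], [0, 0, 0]],
    [[0, 0, 0], [0, 0, 0]],
    [[0, 0, 0], [0, 0, 0]],
  ],
  fingers=1,
  squeeze=30,
)

```text
time: 29.28
tool_pos: [408.0, -136.4, 29.0]
tcp_rot: [-180.0, -0.0, 0.0]
ft_force: [-1.2, 2.0, 6.4]
finger_gap: 55.0
grip_force: 32.2
```

Emit:
send_rows(
  steps=[
    [[0, 0, 1], [0, 0, 0]],
    [[0, 0, 3], [0, 0, 0]],
    [[0, 0, 5], [0, 0, 0]],
    [[0, 0, 6.3], [0, 0, 0]],
    [[0, 0, 6.3], [0, 0, 0]],
    [[0, 0, 6.3], [0, 0, 0]],
  ],
)

```text
time: 30.02
tool_pos: [407.1, -136.2, 215.9]
tcp_rot: [-179.9, 0.1, -0.0]
ft_force: [0.5, 0.0, -3.5]
finger_gap: 55.5
grip_force: 34.1
```

Emit:
send_rows(
  steps=[
    [[0.5, 2, 0], [0, 0, 0]],
    [[1, 4, 0], [0, 0, 0]],
    [[1.5, 6, 0], [0, 0, 0]],
    [[2, 8, 0], [0, 0, 0]],
    [[2.5, 10, 0], [0, 0, 0]],
    [[2.87, 11.5, 0], [0, 0, 0]],
    [[2.87, 12.32, 0], [0, 0, 0]],
    [[2.87, 12.32, -1.5], [0, 0, 0]],
    [[2.87, 12.32, -3], [0, 0, 0]],
    [[2.87, 12.32, -3], [0, 0, 0]],
  ],
)

```text
time: 31.28
tool_pos: [488.7, 231.2, 120.5]
tcp_rot: [179.7, 0.7, -0.0]
ft_force: [-0.4, -1.1, -4.5]
finger_gap: 55.2
grip_force: 33.9
```

Emit:
send_rows(
  steps=[
    [[0, 0, -0.5], [0, 0, 0]],
    [[0, 0, -1], [0, 0, 0]],
    [[0, 0, -1.2], [0, 0, 0]],
    [[0, 0, -1.3], [0, 0, 0]],
    [[0, 0, -1.4], [0, 0, 0]],
    [[0, 0, -1.5], [0, 0, 0]],
    [[0, 0, -1.5], [0, 0, 0]],
  ],
)

```text
time: 32.15
tool_pos: [493.9, 233.1, 82.7]
tcp_rot: [180.0, 0.0, -0.0]
ft_force: [0.5, -0.0, -4.0]
finger_gap: 55.0
grip_force: 34.1
```

```bash
python3 st.py
```

```text
{'time': 32.15, 'tool_pos': [493.93, 233.08, 82.7], 'tcp_rot': [180.0, 0.01, -0.01], 'ft_force': [0.51, -0.0, -3.99], 'wrist_torque': [-0.08, 0.03, -0.02], 'grip_force': 34.13, 'finger_gap': 55.0}
```

Emit:
send_rows(
  steps=[
    [[0, 0, -0.07], [0, 0, 0]],
    [[0, 0, -0.14], [0, 0, 0]],
    [[0, 0, -0.21], [0, 0, 0]],
    [[0, 0, -0.28], [0, 0, 0]],
    [[0, 0, -0.35], [0, 0, 0]],
    [[0, 0, -0.35], [0, 0, 0]],
  ],
)

```text
time: 32.9
tool_pos: [493.8, 233.0, 72.0]
tcp_rot: [180.0, 0.0, -0.0]
ft_force: [-0.7, 0.7, -2.9]
finger_gap: 55.0
grip_force: 34.1
```

```bash
python3 st.py
```

```text
{'time': 32.9, 'tool_pos': [493.81, 233.02, 72.02], 'tcp_rot': [179.99, 0.03, -0.01], 'ft_force': [-0.74, 0.73, -2.95], 'wrist_torque': [0.01, 0.02, 0.03], 'grip_force': 34.13, 'finger_gap': 55.03}
```

Emit:
send_rows(
  steps=[
    [[0, 0, -0.08], [0, 0, 0]],
    [[0, 0, -0.08], [0, 0, 0]],
  ],
)

```text
time: 33.15
tool_pos: [493.9, 233.0, 69.7]
tcp_rot: [180.0, 0.0, -0.0]
ft_force: [-1.1, -0.3, -2.3]
finger_gap: 55.1
grip_force: 34.1
```

Emit:
send_rows(
  steps=[
    [[0, 0, 0], [0, 0, 0]],
    [[0, 0, 0], [0, 0, 0]],
    [[0, 0, 0], [0, 0, 0]],
    [[0, 0, 0], [0, 0, 0]],
    [[0, 0, 2], [0, 0, 0]],
    [[0, 0, 4], [0, 0, 0]],
    [[0, 0, 5.6], [0, 0, 0]],
    [[1.8, 0, 5.8], [0, 0, 0]],
    [[3.72, 0, 5.8], [0, 0, 0]],
    [[3.72, 0, 5.8], [0, 0, 0]],
  ],
  fingers=0,
)

```text
time: 34.4
tool_pos: [607.5, 232.1, 240.0]
tcp_rot: [179.9, 0.3, -0.1]
ft_force: [-1.2, -0.3, -0.6]
finger_gap: 85.2
grip_force: 0.0
```

```bash
python3 st.py; python3 - <<'E'
from h import *
t=snapshot("top");s=snapshot("side")
i=[cv2.resize(cv2.cvtColor(a["img"],cv2.COLOR_RGB2BGR)[y:y+h,x:x+h],(400,400),interpolation=cv2.INTER_CUBIC) for a,x,y,h in((s,230,85,145),(t,100,105,145))]
cv2.imwrite("pics/z8.png",np.hstack(i))
E
```

```text
{'time': 34.4, 'tool_pos': [607.54, 232.06, 240.0], 'tcp_rot': [179.9, 0.25, -0.12], 'ft_force': [-1.22, -0.25, -0.64], 'wrist_torque': [0.02, 0.03, -0.03], 'grip_force': 0.0, 'finger_gap': 85.2}
```

View pics/z8.png

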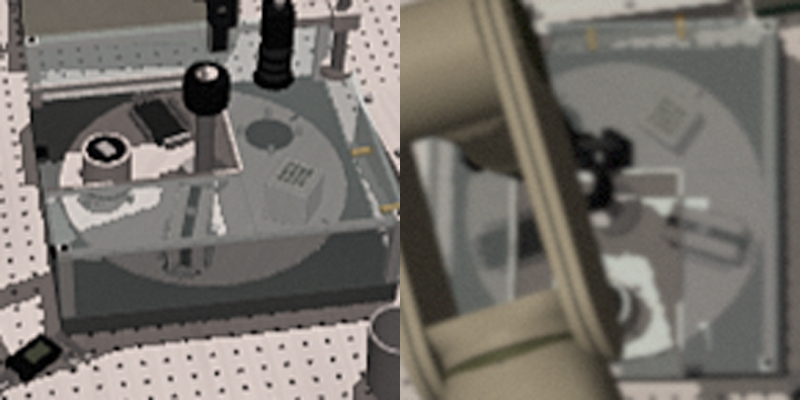

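The picture shows the round holder standing in its nest at side px (105,165) and the bar seated one stop further on. Next I turn the carousel two stops.

Emit:
send_rows(
  steps=[
    [[0, 0, 0], [0, 0, 0]],
    [[0, 0, -1.5], [0, 0, 0]],
    [[0, 0, -2.7], [0, 0, 0]],
    [[0, 0, -3.1], [0, 0, 0]],
    [[0, 0, -3.1], [0, 0, 0]],
  ],
)

```text
time: 35.12
tool_pos: [605.0, 233.3, 151.5]
tcp_rot: [-180.0, -0.0, 0.0]
ft_force: [0.2, -0.2, 1.4]
finger_gap: 85.6
grip_force: 0.0
```

Emit:
send_rows(
  steps=[
    [[0, 0, 0], [0, 0, 0]],
    [[0, 0, 0], [0, 0, 0]],
    [[0, 0, 0], [0, 0, 0]],
    [[0, 0, 0], [0, 0, 0]],
    [[0, 0, 0], [0, 0, 0]],
    [[0, 0, 0], [0, 0, 0]],
  ],
  fingers=1,
  squeeze=40,
)

```text
time: 35.88
tool_pos: [606.6, 233.1, 153.1]
tcp_rot: [-180.0, -0.2, -0.0]
ft_force: [-1.7, -0.9, 5.0]
finger_gap: 47.3
grip_force: 41.0
```

Emit:
send_rows(
  steps=[
    [[0, 0, 0], [0, 0, 0.13]],
    [[0, 0, 0], [0, 0, 0.26]],
    [[0, 0, 0], [0, 0, 0.39]],
    [[0, 0, 0], [0, 0, 0.52]],
    [[0, 0, 0], [0, 0, 0.65]],
    [[0, 0, 0], [0, 0, 0.78]],
    [[0, 0, 0], [0, 0, 0.91]],
    [[0, 0, 0], [0, 0, 1.04]],
    [[0, 0, 0], [0, 0, 1.17]],
    [[0, 0, 0], [0, 0, 1.26]],
  ],
)

```text
time: 37.12
tool_pos: [606.2, 234.0, 153.0]
tcp_rot: [179.9, -0.1, 72.4]
ft_force: [-2.5, 1.7, 7.1]
finger_gap: 47.0
grip_force: 41.8
```

Emit:
send_rows(
  steps=[
    [[0, 0, 0], [0, 0, 0.13]],
    [[0, 0, 0], [0, 0, 0.26]],
    [[0, 0, 0], [0, 0, 0.39]],
    [[0, 0, 0], [0, 0, 0.52]],
    [[0, 0, 0], [0, 0, 0.65]],
    [[0, 0, 0], [0, 0, 0.78]],
    [[0, 0, 0], [0, 0, 0.91]],
    [[0, 0, 0], [0, 0, 1.04]],
    [[0, 0, 0], [0, 0, 1.17]],
    [[0, 0, 0], [0, 0, 1.27]],
  ],
)

```text
time: 38.38
tool_pos: [605.1, 233.6, 153.0]
tcp_rot: [180.0, -0.0, 145.2]
ft_force: [-8.1, -0.3, 10.8]
finger_gap: 47.1
grip_force: 42.1
```

Emit:
send_rows(
  steps=[
    [[0, 0, 0], [0, 0, 0]],
    [[0, 0, 0], [0, 0, 0]],
    [[0, 0, 0], [0, 0, 0]],
    [[0, 0, 0], [0, 0, 0]],
    [[0, 0, 0], [0, 0, 0]],
    [[0, 0, 2], [0, 0, 0]],
    [[0, 0, 4], [0, 0, 0]],
    [[0, 0, 4], [0, 0, 0]],
  ],
  fingers=0,
)

```text
time: 39.38
tool_pos: [608.6, 234.0, 278.9]
tcp_rot: [179.4, 0.4, 144.9]
ft_force: [1.0, -0.2, -1.0]
finger_gap: 85.3
grip_force: 0.0
```

```bash
python3 rd.py; python3 st.py
```

```text
{'time': 39.48, 'tool_pos': [606.12, 233.23, 271.97], 'tcp_rot': [179.9, 0.08, 144.94], 'ft_force': [0.16, 0.36, -0.49], 'wrist_torque': [0.0, 0.01, 0.07], 'grip_force': 0.0, 'finger_gap': 85.47}Traceback (most recent call last):
  File "rd.py", line 11, in <module>
    a,ea=dark(t,proj(t,w)); b,eb=dark(s,proj(s,w))
         ~~~~^^^^^^^^^^^^^
  File "rd.py", line 7, in dark
    best=max(range(1,n),key=lambda k:st[k,4]-6*np.linalg.norm(ce[k]-2*h*2))
ValueError: max() iterable argument is empty
```

```bash
sed -i 's/("ra",(407,-137,60)),//; s/("rb",(423,-369,60)))/("rb",(423,-369,60)),)/' rd.py; python3 rd.py
python3 - <<'E'
from h import *
t=snapshot("top")
for l,z in(("bar_a",0),("round_a",0)): print(l,[(p.round(0),onz(t,p,z)[:2].round(0),c) for p,c in pin(l,"top")])
E
```

```text
rb [381.3 236.1] [13.5 13.2] [273.4 319.5] [16.5 18.1] (array([ 422.22952556, -368.53253615,   60.45065556]), np.float64(2.9622970500946715)) [ 420.8 -368.6] [ 423.7 -368.2]
round_a [([378.0, 237.0], 0.66), ([169.0, 174.0], 0.57), ([373.0, 274.0], 0.49)]
bar_a [([366.0, 318.0], 0.8), ([434.0, 252.0], 0.75), ([334.0, 231.0], 0.69)]
bar_a [(array([334., 230.]), array([ 446., -236.]), 0.61), (array([433., 255.]), array([ 364., -532.]), 0.6), (array([370., 319.]), array([ 178., -334.]), 0.59)]
round_a []
```

Emit:
send_rows(
  steps=[
    [[-0.6, -1.9, 0], [0, 0, -0.16]],
    [[-1.2, -3.8, 0], [0, 0, -0.32]],
    [[-1.8, -5.7, 0], [0, 0, -0.48]],
    [[-2.4, -7.6, 0], [0, 0, -0.64]],
    [[-3, -9.5, 0], [0, 0, -0.8]],
    [[-3.6, -11.4, 0], [0, 0, -0.957]],
    [[-4.2, -13.3, 0], [0, 0, -0.957]],
    [[-4.8, -15.2, 0], [0, 0, -0.957]],
    [[-5.4, -17.1, 0], [0, 0, -0.957]],
    [[-5.4, -17.1, 0], [0, 0, -0.957]],
  ],
)

```text
time: 41.08
tool_pos: [441.7, -283.4, 270.3]
tcp_rot: [-179.9, 0.0, 89.8]
ft_force: [0.1, 0.3, 0.8]
finger_gap: 85.4
grip_force: 0.0
```

Emit:
send_rows(
  steps=[
    [[-0.73, -2.96, 0], [0, 0, 0]],
    [[-0.73, -2.96, 0], [0, 0, 0]],
    [[-0.73, -2.96, -2], [0, 0, 0]],
    [[-0.73, -2.96, -4], [0, 0, 0]],
    [[-0.73, -2.96, -6], [0, 0, 0]],
    [[-0.73, -2.96, -7.5], [0, 0, 0]],
    [[-0.73, -2.96, -8.05], [0, 0, 0]],
    [[-0.73, -2.96, -8.05], [0, 0, 0]],
    [[-0.73, -2.96, -8.05], [0, 0, 0]],
  ],
)

```text
time: 42.2
tool_pos: [423.3, -370.0, 31.9]
tcp_rot: [179.8, 0.2, 90.1]
ft_force: [1.1, 0.2, 0.7]
finger_gap: 85.6
grip_force: 0.0
```

Emit:
send_rows(
  steps=[
    [[0, 0, 0], [0, 0, 0]],
    [[0, 0, 0], [0, 0, 0]],
    [[0, 0, 0], [0, 0, 0]],
    [[0, 0, 0], [0, 0, 0]],
    [[0, 0, 0], [0, 0, 0]],
  ],
  fingers=1,
  squeeze=20,
)

```text
time: 42.82
tool_pos: [422.7, -369.6, 31.2]
tcp_rot: [179.9, 0.1, 90.1]
ft_force: [0.3, 0.8, 6.8]
finger_gap: 55.4
grip_force: 20.1
```

Emit:
send_rows(
  steps=[
    [[0, 0, 0], [0, 0, 0]],
    [[0, 0, 0], [0, 0, 0]],
    [[0, 0, 0], [0, 0, 0]],
    [[0, 0, 0], [0, 0, 0]],
  ],
  fingers=0,
)

```text
time: 43.32
tool_pos: [421.6, -368.6, 29.2]
tcp_rot: [-180.0, -0.0, 90.1]
ft_force: [0.3, -0.3, -0.5]
finger_gap: 85.4
grip_force: 0.0
```

```bash
python3 st.py
```

```text
{'time': 43.32, 'tool_pos': [421.57, -368.6, 29.22], 'tcp_rot': [-179.99, -0.02, 90.11], 'ft_force': [0.35, -0.33, -0.52], 'wrist_torque': [0.02, -0.0, -0.04], 'grip_force': 0.0, 'finger_gap': 85.39}
```

Emit:
send_rows(
  steps=[
    [[0, 0, 0], [0, 0, 0.18]],
    [[0, 0, 0], [0, 0, 0.36]],
    [[0, 0, 0], [0, 0, 0.54]],
    [[0, 0, 0], [0, 0, 0.72]],
    [[0, 0, 0], [0, 0, 0.9]],
    [[0, 0, 0], [0, 0, 1.08]],
    [[0, 0, 0], [0, 0, 1.26]],
    [[0, 0, 0], [0, 0, 1.44]],
    [[0, 0, 0], [0, 0, 1.568]],
    [[0, 0, 0], [0, 0, 1.568]],
  ],
)

```text
time: 44.58
tool_pos: [421.6, -368.6, 29.3]
tcp_rot: [180.0, -0.0, 179.9]
ft_force: [-0.0, 0.0, 0.4]
finger_gap: 85.2
grip_force: 0.0
```

Emit:
send_rows(
  steps=[
    [[0, 0, 0], [0, 0, 0]],
    [[0, 0, 0], [0, 0, 0]],
    [[0, 0, 0], [0, 0, 0]],
    [[0, 0, 0], [0, 0, 0]],
    [[0, 0, 0], [0, 0, 0]],
    [[0, 0, 0], [0, 0, 0]],
  ],
  fingers=1,
  squeeze=30,
)

```text
time: 45.32
tool_pos: [421.8, -368.7, 29.6]
tcp_rot: [180.0, 0.0, 179.9]
ft_force: [-1.0, 2.1, 4.7]
finger_gap: 55.0
grip_force: 32.7
```

Emit:
send_rows(
  steps=[
    [[0, 0, 1], [0, 0, 0]],
    [[0, 0, 3], [0, 0, 0]],
    [[0, 0, 5], [0, 0, 0]],
    [[0, 0, 6.3], [0, 0, 0]],
    [[0.2, 1.9, 6.3], [0, 0, 0]],
    [[0.4, 3.8, 6.3], [0, 0, 0]],
    [[0.6, 5.7, 6.3], [0, 0, 0]],
    [[0.8, 7.6, 6.3], [0, 0, 0]],
    [[1, 9.5, 6.3], [0, 0, 0]],
    [[1, 9.5, 6.3], [0, 0, 0]],
  ],
)

```text
time: 46.58
tool_pos: [451.5, -80.2, 217.6]
tcp_rot: [179.9, -0.0, -179.7]
ft_force: [1.2, -0.1, -2.9]
finger_gap: 55.3
grip_force: 33.8
```

Emit:
send_rows(
  steps=[
    [[0.2, 1.9, 0], [0, 0, 0]],
    [[0.4, 3.8, 0], [0, 0, 0]],
    [[0.6, 5.7, 0], [0, 0, 0]],
    [[0.8, 7.6, 0], [0, 0, 0]],
    [[1, 9.5, 0], [0, 0, 0]],
    [[1.41, 10.55, 0], [0, 0, 0]],
    [[1.41, 10.55, -1.5], [0, 0, 0]],
    [[1.41, 10.55, -3], [0, 0, 0]],
    [[1.41, 10.55, -3.8], [0, 0, 0]],
    [[1.41, 10.55, -4.2], [0, 0, 0]],
  ],
)

```text
time: 47.82
tool_pos: [493.0, 231.3, 89.8]
tcp_rot: [-179.9, -0.2, 179.9]
ft_force: [0.2, 1.2, -2.3]
finger_gap: 55.1
grip_force: 34.1
```

Emit:
send_rows(
  steps=[
    [[0, 0, 0], [0, 0, 0]],
    [[0, 0, 0], [0, 0, 0]],
    [[0, 0, -0.1], [0, 0, 0]],
    [[0, 0, -0.2], [0, 0, 0]],
    [[0, 0, -0.3], [0, 0, 0]],
    [[0, 0, -0.3], [0, 0, 0]],
  ],
)

```text
time: 48.58
tool_pos: [493.7, 232.7, 83.0]
tcp_rot: [-180.0, -0.0, 180.0]
ft_force: [-1.4, -0.0, -3.5]
finger_gap: 55.0
grip_force: 34.1
```

```bash
python3 st.py
```

```text
{'time': 48.58, 'tool_pos': [493.67, 232.7, 82.99], 'tcp_rot': [-179.98, -0.04, 179.96], 'ft_force': [-1.37, -0.03, -3.47], 'wrist_torque': [-0.05, 0.02, -0.01], 'grip_force': 34.11, 'finger_gap': 54.99}
```

Emit:
send_rows(
  steps=[
    [[0, 0, -0.07], [0, 0, 0]],
    [[0, 0, -0.14], [0, 0, 0]],
    [[0, 0, -0.21], [0, 0, 0]],
    [[0, 0, -0.28], [0, 0, 0]],
    [[0, 0, -0.35], [0, 0, 0]],
    [[0, 0, -0.44], [0, 0, 0]],
    [[0, 0, -0.44], [0, 0, 0]],
  ],
)

```text
time: 49.45
tool_pos: [493.7, 232.7, 69.8]
tcp_rot: [-180.0, -0.0, 180.0]
ft_force: [-0.6, 0.5, -2.0]
finger_gap: 55.1
grip_force: 34.1
```

```bash
python3 st.py
```

```text
{'time': 49.45, 'tool_pos': [493.72, 232.72, 69.82], 'tcp_rot': [-179.99, -0.04, 179.95], 'ft_force': [-0.62, 0.46, -2.03], 'wrist_torque': [-0.03, 0.04, -0.02], 'grip_force': 34.11, 'finger_gap': 55.12}
```

Emit:
send_rows(
  steps=[
    [[0, 0, 0], [0, 0, 0]],
    [[0, 0, 0], [0, 0, 0]],
    [[0, 0, 0], [0, 0, 0]],
    [[0, 0, 0], [0, 0, 0]],
    [[0, 0, 2], [0, 0, 0]],
    [[0, 0, 4], [0, 0, 0]],
    [[0, 0, 5.6], [0, 0, 0]],
    [[1.8, 0, 5.8], [0, 0, 0]],
    [[3.73, 0, 5.8], [0, 0, 0]],
    [[3.73, 0, 5.8], [0, 0, 0]],
  ],
  fingers=0,
)

```text
time: 50.7
tool_pos: [607.8, 231.7, 240.2]
tcp_rot: [-179.9, -0.3, 179.8]
ft_force: [-0.5, -0.1, -1.3]
finger_gap: 85.3
grip_force: 0.0
```

Emit:
send_rows(
  steps=[
    [[0, 0, 0], [0, 0, 0]],
    [[0, 0, -1.5], [0, 0, 0]],
    [[0, 0, -2.7], [0, 0, 0]],
    [[0, 0, -3.1], [0, 0, 0]],
    [[0, 0, -3.1], [0, 0, 0]],
  ],
)

```text
time: 51.32
tool_pos: [605.2, 233.0, 151.9]
tcp_rot: [180.0, 0.0, 180.0]
ft_force: [-0.1, 1.0, 0.2]
finger_gap: 85.4
grip_force: 0.0
```

Emit:
send_rows(
  steps=[
    [[0, 0, 0], [0, 0, 0]],
    [[0, 0, 0], [0, 0, 0]],
    [[0, 0, 0], [0, 0, 0]],
    [[0, 0, 0], [0, 0, 0]],
    [[0, 0, 0], [0, 0, 0]],
    [[0, 0, 0], [0, 0, 0]],
  ],
  fingers=1,
  squeeze=40,
)

```text
time: 52.08
tool_pos: [606.9, 233.1, 153.4]
tcp_rot: [179.9, 0.2, 180.0]
ft_force: [-2.3, -1.3, 6.8]
finger_gap: 47.1
grip_force: 41.3
```

Emit:
send_rows(
  steps=[
    [[0, 0, 0], [0, 0, -0.15]],
    [[0, 0, 0], [0, 0, -0.3]],
    [[0, 0, 0], [0, 0, -0.45]],
    [[0, 0, 0], [0, 0, -0.6]],
    [[0, 0, 0], [0, 0, -0.75]],
    [[0, 0, 0], [0, 0, -0.9]],
    [[0, 0, 0], [0, 0, -1.05]],
    [[0, 0, 0], [0, 0, -1.2]],
    [[0, 0, 0], [0, 0, -1.28]],
    [[0, 0, 0], [0, 0, -1.28]],
  ],
)

```text
time: 53.32
tool_pos: [606.2, 232.2, 153.3]
tcp_rot: [180.0, 0.0, 106.5]
ft_force: [-6.3, -3.9, 10.5]
finger_gap: 47.1
grip_force: 42.0
```

Emit:
send_rows(
  steps=[
    [[0, 0, 0], [0, 0, 0]],
    [[0, 0, 0], [0, 0, 0]],
    [[0, 0, 0], [0, 0, 0]],
    [[0, 0, 0], [0, 0, 0]],
    [[0, 0, 0], [0, 0, 0]],
    [[0, 0, 2], [0, 0, 0]],
    [[0, 0, 4], [0, 0, 0]],
    [[0, 0, 4], [0, 0, 0]],
  ],
  fingers=0,
)

```text
time: 54.32
tool_pos: [608.9, 233.7, 279.3]
tcp_rot: [179.3, 0.0, 106.6]
ft_force: [0.5, -0.0, 0.1]
finger_gap: 85.4
grip_force: 0.0
```

```bash
python3 st.py; python3 - <<'E'
from h import *
t=snapshot("top");s=snapshot("side")
i=[cv2.resize(cv2.cvtColor(a["img"],cv2.COLOR_RGB2BGR)[y:y+h,x:x+h],(n,n),interpolation=cv2.INTER_CUBIC)[:400] for a,x,y,h,n in((s,230,85,145,400),(t,317,210,40,200),(s,255,256,40,200))]
i[1]=np.vstack([i[1],i[2]])
cv2.imwrite("pics/z9.png",np.hstack(i[:2]))
E
```

```text
{'time': 54.32, 'tool_pos': [608.9, 233.71, 279.26], 'tcp_rot': [179.29, 0.0, 106.62], 'ft_force': [0.46, -0.04, 0.14], 'wrist_torque': [0.03, -0.06, 0.03], 'grip_force': 0.0, 'finger_gap': 85.39}
```

View pics/z9.png

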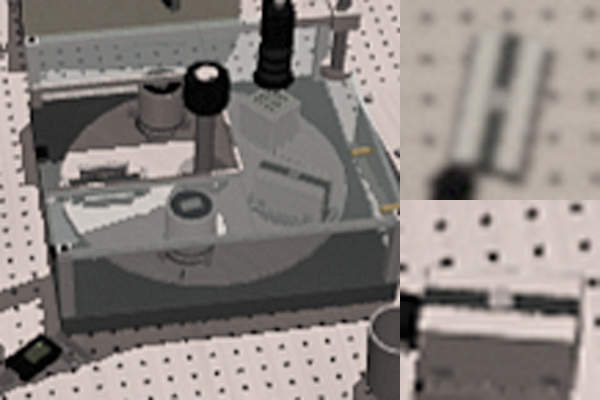

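Emit:
send_rows(
  steps=[
    [[-0.6, -1.7, 0], [0, 0, 0.18]],
    [[-1.2, -3.5, 0], [0, 0, 0.36]],
    [[-1.8, -5.2, 0], [0, 0, 0.54]],
    [[-2.4, -7, 0], [0, 0, 0.72]],
    [[-3, -8.7, 0], [0, 0, 0.9]],
    [[-3.6, -10.5, 0], [0, 0, 1.08]],
    [[-4.2, -12.2, 0], [0, 0, 1.08]],
    [[-4.8, -14, 0], [0, 0, 1.08]],
    [[-5.44, -15.79, 0], [0, 0, 1.08]],
    [[-5.44, -15.79, 0], [0, 0, 1.08]],
  ],
)

```text
time: 55.68
tool_pos: [440.2, -243.6, 268.7]
tcp_rot: [180.0, -0.2, 168.2]
ft_force: [0.2, 0.2, -0.5]
finger_gap: 85.9
grip_force: 0.0
```

Emit:
send_rows(
  steps=[
    [[0, 0, 0], [0, 0, 0]],
    [[0, 0, -2], [0, 0, 0]],
    [[0, 0, -4], [0, 0, 0]],
    [[0, 0, -5], [0, 0, 0]],
    [[0, 0, -5], [0, 0, 0]],
    [[0, 0, -5], [0, 0, 0]],
    [[0, 0, -5], [0, 0, 0]],
  ],
)

```text
time: 56.55
tool_pos: [444.2, -241.4, 123.5]
tcp_rot: [-179.9, 0.2, 168.5]
ft_force: [0.2, -0.6, -1.2]
finger_gap: 85.5
grip_force: 0.0
```

```bash
python3 st.py
```

```text
{'time': 56.55, 'tool_pos': [444.22, -241.38, 123.49], 'tcp_rot': [-179.92, 0.2, 168.54], 'ft_force': [0.24, -0.56, -1.24], 'wrist_torque': [-0.02, -0.04, 0.01], 'grip_force': 0.0, 'finger_gap': 85.48}
```

Good. I lower, grip and lift.

Emit:
send_rows(
  steps=[
    [[0, 0, -1.5], [0, 0, 0]],
    [[0, 0, -2.8], [0, 0, 0]],
    [[0, 0, -3.2], [0, 0, 0]],
    [[0, 0, -3.2], [0, 0, 0]],
    [[0, 0, -3.2], [0, 0, 0]],
  ],
)

```text
time: 57.18
tool_pos: [444.2, -241.9, 27.4]
tcp_rot: [-179.9, 0.2, 168.5]
ft_force: [-0.4, -1.1, 0.6]
finger_gap: 85.5
grip_force: 0.0
```

Emit:
send_rows(
  steps=[
    [[0, 0, 0], [0, 0, 0]],
    [[0, 0, 0], [0, 0, 0]],
    [[0, 0, 0], [0, 0, 0]],
    [[0, 0, 0], [0, 0, 0]],
    [[0, 0, 0], [0, 0, 0]],
    [[0, 0, 0], [0, 0, 0]],
    [[0, 0, 0], [0, 0, 0]],
  ],
  fingers=1,
  squeeze=30,
)

```text
time: 58.05
tool_pos: [443.2, -241.0, 26.0]
tcp_rot: [-180.0, 0.1, 168.5]
ft_force: [-0.1, 1.6, 6.9]
finger_gap: 39.6
grip_force: 30.8
```

Emit:
send_rows(
  steps=[
    [[0, 0, 1], [0, 0, 0]],
    [[0, 0, 3], [0, 0, 0]],
    [[0, 0, 5], [0, 0, 0]],
    [[0, 0, 6.3], [0, 0, 0]],
    [[0, 0, 6.3], [0, 0, 0]],
    [[0, 0, 6.3], [0, 0, 0]],
    [[0, 0, 6.3], [0, 0, 0]],
  ],
)

```text
time: 58.92
tool_pos: [441.5, -240.2, 211.6]
tcp_rot: [179.9, -0.2, 168.5]
ft_force: [0.8, -0.1, -3.1]
finger_gap: 39.4
grip_force: 31.7
```

```bash
python3 st.py
```

```text
{'time': 58.92, 'tool_pos': [441.5, -240.15, 211.63], 'tcp_rot': [179.91, -0.23, 168.49], 'ft_force': [0.8, -0.07, -3.11], 'wrist_torque': [-0.0, 0.0, -0.03], 'grip_force': 31.71, 'finger_gap': 39.36}
```

Emit:
send_rows(
  steps=[
    [[0.2, 1.8, 0], [0, 0, 0.1]],
    [[0.4, 3.6, 0], [0, 0, 0.2]],
    [[0.6, 5.4, 0], [0, 0, 0.2]],
    [[0.8, 7.2, 0], [0, 0, 0.2]],
    [[1, 9, 0], [0, 0, 0.2]],
    [[1.2, 10.8, 0], [0, 0, 0.2]],
    [[1.4, 12.6, 0], [0, 0, 0.2]],
    [[1.6, 14.4, 0], [0, 0, 0.2]],
    [[1.76, 15.79, 0], [0, 0, 0.2]],
    [[1.76, 15.79, 0], [0, 0, 0.2]],
  ],
)

```text
time: 60.18
tool_pos: [494.2, 235.3, 211.9]
tcp_rot: [-180.0, -0.2, -179.8]
ft_force: [-0.6, -0.9, -2.5]
finger_gap: 39.3
grip_force: 32.1
```

Emit:
send_rows(
  steps=[
    [[0, 0, 0], [0, 0, 0]],
    [[0, 0, -1], [0, 0, 0]],
    [[0, 0, -2.5], [0, 0, 0]],
    [[0, 0, -3.5], [0, 0, 0]],
    [[0, 0, -4], [0, 0, 0]],
    [[0, 0, -4.2], [0, 0, 0]],
    [[0, 0, -4.2], [0, 0, 0]],
    [[0, 0, -4.2], [0, 0, 0]],
  ],
)

```text
time: 61.18
tool_pos: [496.6, 233.1, 89.7]
tcp_rot: [180.0, 0.1, 179.9]
ft_force: [0.4, 1.0, -2.4]
finger_gap: 39.6
grip_force: 32.0
```

```bash
python3 st.py; python3 - <<'E'
from h import *
s=snapshot("side")
p=sense()["tool_pos"]
f=lambda q:((proj(s,q)-[240,110])*10).round(0)
print("pred near edge z bottom/top right, left", [f((p[0]+a,p[1]-20,p[2]-25+b)) for a,b in((40,0),(40,50),(-40,0),(-40,50))])
save(s,"z10.png",(240,110,300,170),10)
E
```

```text
{'time': 61.18, 'tool_pos': [496.56, 233.09, 89.74], 'tcp_rot': [179.95, 0.13, 179.95], 'ft_force': [0.36, 0.99, -2.36], 'wrist_torque': [-0.01, -0.0, 0.06], 'grip_force': 32.02, 'finger_gap': 39.62}
pred near edge z bottom/top right, left [array([425., 399.]), array([425., 275.]), array([169., 426.]), array([163., 302.])]
```

View pics/z10.png

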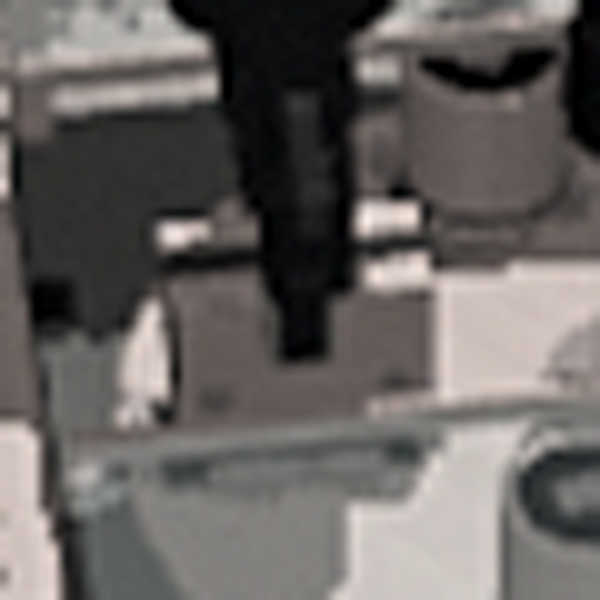

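Emit:
send_rows(
  steps=[
    [[-0.09, 0, 0], [0, 0, 0]],
    [[-0.09, 0, -0.2], [0, 0, 0]],
    [[-0.09, 0, -0.3], [0, 0, 0]],
    [[-0.09, 0, -0.4], [0, 0, 0]],
    [[-0.09, 0, -0.5], [0, 0, 0]],
    [[-0.09, 0, -0.55], [0, 0, 0]],
    [[-0.09, 0, -0.55], [0, 0, 0]],
  ],
)

```text
time: 62.1
tool_pos: [492.7, 232.7, 71.5]
tcp_rot: [-180.0, -0.0, 180.0]
ft_force: [1.4, 0.5, -2.3]
finger_gap: 39.3
grip_force: 32.1
```

```bash
python3 st.py
```

```text
{'time': 62.1, 'tool_pos': [492.72, 232.73, 71.54], 'tcp_rot': [-179.99, -0.01, 179.95], 'ft_force': [1.37, 0.46, -2.27], 'wrist_torque': [0.0, 0.01, -0.03], 'grip_force': 32.1, 'finger_gap': 39.3}
```

Emit:
send_rows(
  steps=[
    [[0, 0, -0.1], [0, 0, 0]],
    [[0, 0, -0.19], [0, 0, 0]],
    [[0, 0, -0.19], [0, 0, 0]],
  ],
)

```text
time: 62.48
tool_pos: [492.8, 232.8, 66.0]
tcp_rot: [180.0, 0.0, 180.0]
ft_force: [-1.3, -0.3, -0.8]
finger_gap: 39.4
grip_force: 32.2
```

Emit:
send_rows(
  steps=[
    [[0, 0, 0], [0, 0, 0]],
    [[0, 0, 0], [0, 0, 0]],
    [[0, 0, 0], [0, 0, 0]],
    [[0, 0, 0], [0, 0, 0]],
    [[0, 0, 2], [0, 0, 0]],
    [[0, 0, 4], [0, 0, 0]],
    [[0, 0, 5.6], [0, 0, 0]],
    [[0, 0, 5.6], [0, 0, 0]],
  ],
  fingers=0,
)

```text
time: 63.48
tool_pos: [495.5, 233.8, 239.8]
tcp_rot: [179.8, 0.5, 180.0]
ft_force: [0.1, -0.5, -0.4]
finger_gap: 85.3
grip_force: 0.0
```

```bash
python3 st.py; python3 - <<'E'
from h import *
t=snapshot("top");s=snapshot("side")
def cr(a,x,y,w,h,n): return cv2.resize(cv2.cvtColor(a["img"],cv2.COLOR_RGB2BGR)[y:y+h,x:x+w],(w*n,h*n),interpolation=cv2.INTER_CUBIC)
A=cr(t,298,147,64,45,6); B=cr(s,322,225,46,68,6); C=cr(s,240,105,40,40,6)
H=408; P=lambda i:cv2.copyMakeBorder(i,0,H-i.shape[0],0,0,cv2.BORDER_CONSTANT)
im=np.hstack([P(A),P(B)]); im[280:280+128,0:240]=C[:128]; cv2.imwrite("pics/z11.png",im); print(im.shape)
E
```

```text
{'time': 63.48, 'tool_pos': [495.5, 233.77, 239.85], 'tcp_rot': [179.81, 0.52, 179.95], 'ft_force': [0.1, -0.48, -0.44], 'wrist_torque': [0.01, 0.04, -0.01], 'grip_force': 0.0, 'finger_gap': 85.33}
(408, 660, 3)
```

View pics/z11.png

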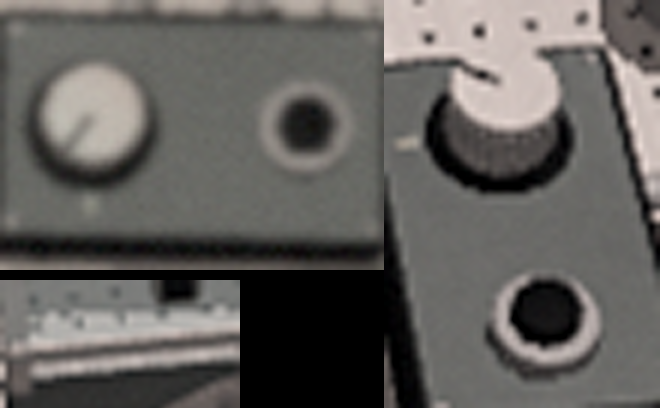

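```bash
python3 - <<'E'
from h import *
t=snapshot("top");s=snapshot("side")
T=lambda x,y,z:onz(t,(298+x/6,147+y/6),z); S=lambda x,y,z:onz(s,(322+(x-384)/6,225+y/6),z)
print("dial",T(97,113,86)[:2],S(506,89,86)[:2],"btn",T(305,127,72)[:2],S(547,310,72)[:2])
m=T(91,203,52); ms=S(407,143,52); print("mark",m[:2],ms[:2])
for f,c,p in((T,(97,113),(63,157)),(S,(506,89),(457,62))):
    d=(f(*p,86)-f(*c,86))[:2]; print("ptr",d,np.degrees(np.arctan2(d[1],d[0])))
for f,a,b in((T,(92,118),(63,157)),(S,(498,81),(457,62))):
    d=(f(*b,86)-f(*a,86))[:2]; print("line dir",np.degrees(np.arctan2(d[1],d[0])))
q=sense();print(q["tool_pos"],q["tcp_rot"])
E
```

```text
dial [ 628.79953468 -178.07171006] [ 632.661097   -178.54867818] btn [ 621.95011368 -280.23435108] [ 626.4438827  -284.48059398]
mark [ 590.40966762 -175.48026566] [ 591.69005656 -175.59618336]
ptr [-21.2569288   17.11391397] 141.1625230269994
ptr [-17.68095892  17.93597521] 134.58977077689164
line dir 142.21604013094748
line dir 139.40386977631383
[491.87935866 232.452501   232.09768999] [-1.79940400e+02 -1.59350568e-01  1.79954398e+02]
```

```bash
cat > dial.py <<'E'
from h import *
def dial(cam,c0):
    im=np.mean([cv2.cvtColor(snapshot(cam)["img"],cv2.COLOR_RGB2GRAY) for _ in range(2)],0).astype(np.float32); s=snapshot(cam)
    # rectify z=86 plane, 0.25 mm per px, +x up, +y left, 80 mm window
    W=[(c0[0]+a,c0[1]+b) for a,b in((40,40),(40,-40),(-40,-40),(-40,40))]
    src=np.float32([proj(s,(x,y,86)) for x,y in W]); M=cv2.getPerspectiveTransform(src,np.float32([[0,0],[320,0],[320,320],[0,320]]))
    r=cv2.warpPerspective(im,M,(320,320),flags=cv2.INTER_CUBIC)
    b=(cv2.GaussianBlur(r,(0,0),4)>165).astype(np.uint8); n,l,st,ce=cv2.connectedComponentsWithStats(b)
    k=l[160,160] or 1+np.argmax(st[1:,4]); h=cv2.convexHull(cv2.findNonZero((l==k).astype(np.uint8)))
    (cx,cy),rad=cv2.minEnclosingCircle(h); m=cv2.moments(h); g=(m["m10"]/m["m00"],m["m01"]/m["m00"])
    th=np.radians(np.arange(0,360,1)); prof=np.zeros(360)
    for R in np.arange(8,20,1)*4: # radial mean about centroid
        x=g[0]-R*np.sin(th); y=g[1]-R*np.cos(th); prof+=cv2.remap(r,x.astype(np.float32)[None],y.astype(np.float32)[None],cv2.INTER_LINEAR)[0]/12
    prof=cv2.GaussianBlur(np.r_[prof,prof,prof][None],(0,0),3)[0][360:720]
    c=(c0[0]+(160-g[1])/4,c0[1]+(160-g[0])/4)
    return np.round(c,1),round(rad/4,1),int(np.argmin(prof)),round(prof.min()-np.median(prof)),r
if __name__=="__main__":
    for cam,c in(("top",(629,-178)),("side",(632,-178))):
        d=dial(cam,c); print(cam,*d[:4]); cv2.imwrite("pics/d_%s.png"%cam,d[4])
    a=[cv2.imread("pics/d_%s.png"%c) for c in("top","side")]; cv2.imwrite("pics/d.png",np.hstack(a))
E
python3 dial.py
```

```text
top [ 630.7 -175.2] 21.1 142 -45
side [ 632.4 -162.5] 43.4 205 -70[ WARN:0@1.406] global loadsave.cpp:1063 imwrite_ Unsupported depth image for selected encoder is fallbacked to CV_8U.
```

Emit:
send_rows(
  steps=[
    [[0.5, -1.7, 0.5], [0, 0, 0]],
    [[1, -3.4, 0.5], [0, 0, 0]],
    [[1.6, -5.1, 0.5], [0, 0, 0]],
    [[2.2, -6.8, 0.5], [0, 0, 0]],
    [[2.8, -8.5, 0.5], [0, 0, 0]],
    [[3.5, -10.2, 0.5], [0, 0, 0]],
    [[4.2, -12, 0.5], [0, 0, 0]],
    [[4.67, -13.65, 0], [0, 0, 0]],
    [[4.67, -13.65, -2], [0, 0, 0]],
    [[4.67, -13.65, -3], [0, 0, 0]],
  ],
)

```text
time: 65.22
tool_pos: [630.9, -177.1, 139.4]
tcp_rot: [179.9, -0.3, 179.9]
ft_force: [-0.3, 0.9, 0.4]
finger_gap: 85.6
grip_force: 0.0
```

Emit:
send_rows(
  steps=[
    [[0, 0, 0], [0, 0, 0]],
    [[0, 0, 0], [0, 0, 0]],
    [[0, 0, -1], [0, 0, 0]],
    [[0, 0, -2], [0, 0, 0]],
    [[0, 0, -2.7], [0, 0, 0]],
    [[0, 0, -2.7], [0, 0, 0]],
    [[0, 0, -2.7], [0, 0, 0]],
  ],
)

```text
time: 66.1
tool_pos: [634.1, -177.1, 64.9]
tcp_rot: [-179.9, 0.1, 180.0]
ft_force: [-0.2, -0.2, 0.1]
finger_gap: 85.1
grip_force: 0.0
```

```bash
python3 st.py
```

```text
{'time': 66.1, 'tool_pos': [634.07, -177.07, 64.89], 'tcp_rot': [-179.95, 0.14, 179.96], 'ft_force': [-0.19, -0.23, 0.11], 'wrist_torque': [-0.01, -0.03, 0.02], 'grip_force': 0.0, 'finger_gap': 85.13}
```

Emit:
send_rows(
  steps=[
    [[0, 0, -0.15], [0, 0, 0]],
    [[0, 0, -0.15], [0, 0, 0]],
    [[0, 0, -0.15], [0, 0, 0]],
  ],
)

```text
time: 66.47
tool_pos: [633.0, -176.7, 58.8]
tcp_rot: [-180.0, 0.0, 180.0]
ft_force: [0.1, -0.5, -0.0]
finger_gap: 85.5
grip_force: 0.0
```

Emit:
send_rows(
  steps=[
    [[0, 0, 0], [0, 0, 0]],
    [[0, 0, 0], [0, 0, 0]],
    [[0, 0, 0], [0, 0, 0]],
    [[0, 0, 0], [0, 0, 0]],
    [[0, 0, 0], [0, 0, 0]],
    [[0, 0, 0], [0, 0, 0]],
  ],
  fingers=1,
  squeeze=30,
)

```text
time: 67.22
tool_pos: [633.0, -175.0, 59.2]
tcp_rot: [179.9, -0.0, 180.0]
ft_force: [-3.5, 5.2, 7.0]
finger_gap: 47.1
grip_force: 31.0
```

```bash
python3 st.py
```

```text
{'time': 67.22, 'tool_pos': [632.98, -174.96, 59.19], 'tcp_rot': [179.87, -0.01, 180.0], 'ft_force': [-3.52, 5.22, 7.02], 'wrist_torque': [0.88, 0.52, -0.02], 'grip_force': 31.05, 'finger_gap': 47.11}
```

Emit:
send_rows(
  steps=[
    [[0, 0.06, 0], [0, 0, -0.14]],
    [[0, 0.06, 0], [0, 0, -0.28]],
    [[0, 0.06, 0], [0, 0, -0.42]],
    [[0, 0.06, 0], [0, 0, -0.56]],
    [[0, 0.06, 0], [0, 0, -0.7]],
    [[0, 0.06, 0], [0, 0, -0.84]],
    [[0, 0.06, 0], [0, 0, -0.98]],
    [[0, 0.06, 0], [0, 0, -1.12]],
    [[0, 0.06, 0], [0, 0, -1.26]],
    [[0, 0.06, 0], [0, 0, -1.38]],
  ],
)

```text
time: 68.47
tool_pos: [632.2, -175.8, 59.2]
tcp_rot: [-179.9, 0.1, 100.6]
ft_force: [-7.6, -1.5, 7.3]
finger_gap: 47.1
grip_force: 31.1
```

Emit:
send_rows(
  steps=[
    [[0, 0, 0], [0, 0, -0.14]],
    [[0, 0, 0], [0, 0, -0.28]],
    [[0, 0, 0], [0, 0, -0.42]],
    [[0, 0, 0], [0, 0, -0.56]],
    [[0, 0, 0], [0, 0, -0.7]],
    [[0, 0, 0], [0, 0, -0.84]],
    [[0, 0, 0], [0, 0, -0.98]],
    [[0, 0, 0], [0, 0, -1.12]],
    [[0, 0, 0], [0, 0, -1.26]],
    [[0, 0, 0], [0, 0, -1.38]],
  ],
)

```text
time: 69.72
tool_pos: [631.1, -175.2, 59.1]
tcp_rot: [-179.9, 0.2, 21.6]
ft_force: [-13.6, 0.4, 11.7]
finger_gap: 47.3
grip_force: 31.5
```

Emit:
send_rows(
  steps=[
    [[0, 0, 0], [0, 0, 0]],
    [[0, 0, 0], [0, 0, 0]],
    [[0, 0, 0], [0, 0, 0]],
  ],
)

```text
time: 70.1
tool_pos: [631.0, -175.3, 59.1]
tcp_rot: [-179.9, 0.2, 21.8]
ft_force: [-13.7, 0.5, 12.5]
finger_gap: 47.2
grip_force: 31.6
```

```bash
python3 st.py
```

```text
{'time': 70.1, 'tool_pos': [631.04, -175.28, 59.13], 'tcp_rot': [-179.93, 0.21, 21.81], 'ft_force': [-13.73, 0.52, 12.48], 'wrist_torque': [-0.1, 2.04, 0.04], 'grip_force': 31.62, 'finger_gap': 47.2}
```

Emit:
send_rows(
  steps=[
    [[-0.05, 0, 0], [0, 0, 0]],
    [[-0.05, 0, 0], [0, 0, 0]],
    [[-0.05, 0, 0], [0, 0, 0]],
    [[-0.05, 0, 0], [0, 0, 0]],
    [[-0.05, 0, 2], [0, 0, 0]],
    [[-0.05, 0, 4], [0, 0, 0]],
    [[-0.05, 2, 5], [0, 0, 0]],
    [[-0.05, 4, 5], [0, 0, 0]],
    [[-0.05, 6, 5], [0, 0, 0]],
    [[-0.05, 7, 5], [0, 0, 0]],
  ],
  fingers=0,
)

```text
time: 71.35
tool_pos: [631.1, 38.5, 208.8]
tcp_rot: [-180.0, -0.0, 22.0]
ft_force: [-0.0, -1.1, 1.0]
finger_gap: 85.1
grip_force: 0.0
```

```bash
python3 st.py; python3 - <<'E'
from dial import *
for cam,c in(("top",(629,-176)),("side",(631,-176))):
    d=dial(cam,c); print(cam,*d[:4]); cv2.imwrite("pics/e_%s.png"%cam,d[4].clip(0,255).astype(np.uint8))
a=[cv2.imread("pics/%s_%s.png"%(k,c)) for k in "de" for c in("top","side")]
cv2.imwrite("pics/dd.png",cv2.resize(np.vstack([np.hstack(a[:2]),np.hstack(a[2:])]),(600,600)))
E
```

```text
{'time': 71.35, 'tool_pos': [631.15, 38.51, 208.78], 'tcp_rot': [-179.97, -0.04, 21.97], 'ft_force': [-0.04, -1.12, 0.99], 'wrist_torque': [-0.01, -0.01, 0.01], 'grip_force': 0.0, 'finger_gap': 85.08}
top [ 630.3 -175.1] 20.8 342 -47
side [ 635.9 -162.7] 41.0 278 -73
```

View pics/dd.png

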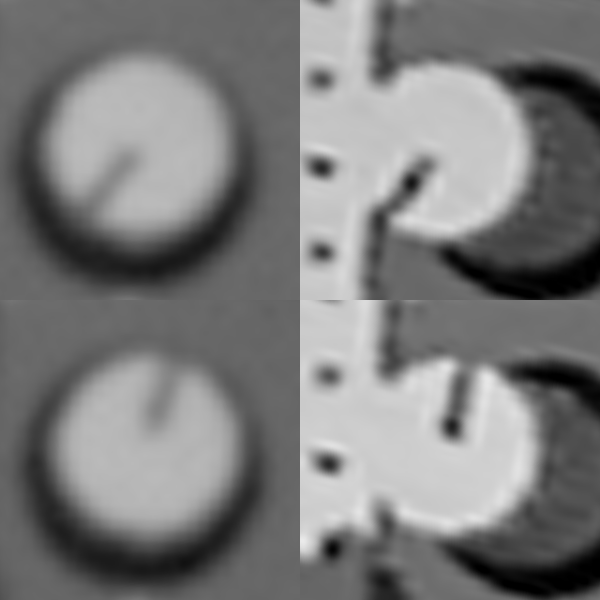

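Emit:
send_rows(
  steps=[
    [[-0.05, -1.8, 0], [0, 0, 0]],
    [[-0.1, -3.6, 0], [0, 0, 0]],
    [[-0.15, -5.4, 0], [0, 0, 0]],
    [[-0.2, -7.2, 0], [0, 0, 0]],
    [[-0.25, -9, 0], [0, 0, 0]],
    [[-0.25, -10.48, 0], [0, 0, 0]],
    [[-0.25, -10.48, 0], [0, 0, 0]],
    [[-0.25, -10.48, -2], [0, 0, 0]],
    [[-0.25, -10.48, -3.5], [0, 0, 0]],
    [[-0.25, -10.48, -3.5], [0, 0, 0]],
  ],
  fingers=1,
)

```text
time: 72.9
tool_pos: [620.2, -277.5, 98.0]
tcp_rot: [-179.6, 0.4, 21.8]
ft_force: [-0.9, 0.6, -0.3]
finger_gap: -0.2
grip_force: 0.0
```

Emit:
send_rows(
  steps=[
    [[0, 0, 0], [0, 0, 0]],
    [[0, 0, 0], [0, 0, 0]],
    [[0, 0, 0], [0, 0, 0]],
  ],
)

```text
time: 73.28
tool_pos: [625.2, -279.9, 106.1]
tcp_rot: [179.8, -0.1, 21.8]
ft_force: [-0.3, -0.9, 0.3]
finger_gap: -0.3
grip_force: 0.0
```

```bash
python3 st.py
```

```text
{'time': 73.28, 'tool_pos': [625.18, -279.92, 106.1], 'tcp_rot': [179.84, -0.14, 21.82], 'ft_force': [-0.28, -0.85, 0.31], 'wrist_torque': [-0.03, -0.07, -0.05], 'grip_force': 0.0, 'finger_gap': -0.29}
```

Emit:
send_rows(
  steps=[
    [[0, 0, -0.5], [0, 0, 0]],
    [[0, 0, -1], [0, 0, 0]],
    [[0, 0, -1.15], [0, 0, 0]],
    [[0, 0, -1.25], [0, 0, 0]],
    [[0, 0, -1.35], [0, 0, 0]],
    [[0, 0, -1.42], [0, 0, 0]],
    [[0, 0, -1.42], [0, 0, 0]],
    [[0, 0, -1.42], [0, 0, 0]],
  ],
)

```text
time: 74.28
tool_pos: [623.3, -279.0, 65.6]
tcp_rot: [-179.9, 0.1, 21.8]
ft_force: [-22.7, 10.5, 34.7]
finger_gap: 0.0
grip_force: 17.3
```

```bash
python3 st.py
```

```text
{'time': 74.28, 'tool_pos': [623.26, -279.0, 65.6], 'tcp_rot': [-179.95, 0.07, 21.83], 'ft_force': [-22.72, 10.52, 34.72], 'wrist_torque': [1.84, 3.72, 0.01], 'grip_force': 17.32, 'finger_gap': 0.01}
```

Emit:
send_rows(
  steps=[
    [[0, 0, 0.5], [0, 0, 0]],
    [[0, 0, 2], [0, 0, 0]],
    [[0, 0, 4], [0, 0, 0]],
    [[0, 0, 6], [0, 0, 0]],
    [[-2, -1, 6.5], [0, 0, 0]],
    [[-4, -2, 6.5], [0, 0, 0]],
    [[-6, -3, 6.5], [0, 0, 0]],
    [[-7, -4, 6.5], [0, 0, 0]],
    [[-7, -4, 6.5], [0, 0, 0]],
    [[-7, -4, 6.5], [0, 0, 0]],
  ],
)

```text
time: 75.53
tool_pos: [414.0, -399.3, 255.9]
tcp_rot: [-180.0, -0.0, 21.8]
ft_force: [0.8, 0.3, 0.1]
finger_gap: -0.0
grip_force: 0.0
```

```bash
python3 st.py; python3 - <<'E'
from dial import *
d=dial("top",(629,-176)); print(d[:4])
t=snapshot("top"); s=snapshot("side"); S={"top":t,"side":s}
H=np.array([605.7,233])
for cam in S:
  for l,z in(("nest_ref",40),("lens_point",40),("round_a",40),("bar_a",40),("nest_round1",40),("nest_bar1",40)):
    for p,c in pin(l,cam)[:4]:
        w=onz(S[cam],p,z)[:2]-H; 
        if np.hypot(*w)<170: print(cam,l,c,w.round(0),round(np.hypot(*w)),round(np.degrees(np.arctan2(w[1],w[0]))))
E
```

```text
{'time': 75.53, 'tool_pos': [414.0, -399.34, 255.89], 'tcp_rot': [-179.99, -0.03, 21.76], 'ft_force': [0.84, 0.29, 0.05], 'wrist_torque': [-0.03, -0.02, 0.02], 'grip_force': 0.0, 'finger_gap': -0.04}
(array([ 630.2, -175.1]), 20.8, 342, -46)
top round_a 0.65 [-26. 114.] 118 103
top round_a 0.55 [-28. 106.] 109 105
top bar_a 0.74 [-119.    6.] 119 177
top nest_round1 0.89 [ -34. -106.] 111 -108
top nest_round1 0.56 [-28. 111.] 115 104
top nest_bar1 0.77 [-107.    4.] 108 178
side nest_ref 0.35 [-18. -28.] 33 -123
```

```bash
python3 - <<'E'
from h import *
for cam in("top","side"):
    s=snapshot(cam); im=np.mean([cv2.cvtColor(snapshot(cam)["img"],cv2.COLOR_RGB2GRAY) for _ in range(3)],0).astype(np.float32)
    def rect(c,z,h=40,n=8):
        src=np.float32([proj(s,(c[0]+a,c[1]+b,z)) for a,b in((h,h),(h,-h),(-h,-h),(-h,h))])
        N=2*h*n; return cv2.warpPerspective(im,cv2.getPerspectiveTransform(src,np.float32([[0,0],[N,0],[N,N],[0,N]])),(N,N),flags=cv2.INTER_CUBIC)
    def W(c,u,v,h=40,n=8): return c[0]+h-v/n,c[1]+h-u/n
    c=(591,-175); r=rect(c,52,10,16)[100:220,60:260]; bg=np.median(r); w=np.clip(r-bg-0.4*(r.max()-bg),0,None); v,u=np.mgrid[100:220,60:260]
    mk=W(c,(w*u).sum()/w.sum(),(w*v).sum()/w.sum(),10,16); print(cam,"mark",np.round(mk,1),round(float(r.max()-bg)))
    c=(624,-280); r=rect(c,72,20,16); b=(r<(r.min()+45)).astype(np.uint8); n,l,st,ce=cv2.connectedComponentsWithStats(b); k=l[320,320] or 1+np.argmax(st[1:,4]); print("btn",np.round(W(c,*ce[k],20,16),1),st[k,2:4]/16)
    # pointer: dark pixels within the face radius 19 of measured face centre
    c=(630.3,-175.1) if cam=="top" else (633.4,-174.6)
    r=rect(c,86,20,16); v,u=np.mgrid[:640,:640]; x=20-v/16; y=20-u/16; R=np.hypot(x,y)
    m=(R<18)&(r<np.median(r[R<18])-22); print("face",m.sum()/256,"mm2")
    vx,vy,x0,y0=cv2.fitLine(np.float32(np.c_[x[m],y[m]]),cv2.DIST_L2,0,.01,.01).ravel(); a=np.degrees(np.arctan2(vy,vx)); print("line",round(a,1),"through",round(x0,1),round(y0,1),"dist of axis",round(x0*vy-y0*vx,1))
E
```

```text
top mark [ 591.2 -173.8] 15
btn [ 624.1 -279.8] [24.3125 24.875 ]
face 102.2578125 mm2
line -18.3 through 10.8 -3.4 dist of axis -0.1
side mark [ 591.7 -173.8] 36
btn [ 624.3 -284.2] [30.5  28.25]
face 139.34375 mm2
line -11.7 through 8.3 -3.1 dist of axis 1.3
```

```bash
python3 -c "
from h import *
print(order.hand_in())"
```

```text
the job is handed in; nothing more can be done
None
```

I loaded all four specimens, turned the reference block under the camera, set the focus dial to its eighth click, pressed and released the start button, and handed the job in; no verdict came back, and my camera readings of the dial pointer (about 188–196°, target 192°) fit the eighth click but couldn't confirm it exactly.

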